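Change the filling bench over to the fresh pan

TASK

Change the filler over to the fresh pan: raise the draw head's lever all the way up, slide the spent pan across the warming plate to the centre of the empty outer ring and the fresh pan to the centre of the middle ring, without lifting either off the plate, then lower the lever all the way so that the tube dips into the fresh pan. Hook each used strainer basket that is on the table onto the drip rail at the loading end (the short side of the black band, towards the warming plate) and slide it along the rail, without lifting it off, until the whole basket hangs past the band over the tray; leave the bottles and the other things where they are.

Things in the scene. Friction and masses are not known exactly. Their poses are not given: they have to be found in the camera images.
- hob: fixed steel warming plate, 270 (x) by 470 (y) by 20 mm, three printed rings in a row along y; origin: on the table, x from the robot side to the back. Ring centres: x = 20, y = -160, 0, +160 mm, on the top face z = 20 mm. Draw head at the back, behind the middle ring (column 60 mm wide at x = 114 to 150 mm, 200 mm tall)
- draw_ring (a point): centre of the middle ring on the top face of the plate, the draw position under the draw tube
- free_ring: centre of the outer ring (left or right of the middle) that is empty at the start, on the plate's top face; a dot printed on the plate
- spent_pan: open steel pan, diameter 110 mm, 60 mm tall, wall 3 mm, 0.3 to 0.6 kg; the spent pan, standing on the middle ring at the start, with the draw tube dipping into it. Origin: centre of its underside. Straight handle along its own -x (towards the robot): horizontal bar 12 mm wide, 10 mm thick, centred 45 mm above the underside, from 54 to 179 mm from the pan's axis
- fresh_pan: open steel pan, diameter 110 mm, 60 mm tall, wall 3 mm, 0.3 to 0.6 kg; the fresh pan, standing on one of the outer rings at the start. Origin: centre of its underside. Straight handle along its own -x (towards the robot): horizontal bar 12 mm wide, 10 mm thick, centred 45 mm above the underside, from 54 to 179 mm from the pan's axis
- spent_pan_handle (a point): grip point on the spent pan's handle, 135 mm from the pan's axis, at the bar's mid height (45 mm above the underside)
- fresh_pan_handle (a point): grip point on the fresh pan's handle, 135 mm from the pan's axis, at the bar's mid height
- lever (a joint): small pivot lever on the draw head, carrying the draw tube (one rigid piece), rad: 0 = level, tube fully down (its end 37 mm above the plate, below the pan rims); 0.6 = fully raised (upper stop), tube clear above the pans. It pivots about the plate's y axis, stays where it is left, and takes about 4 N at the grip
- lever_pivot (a point): the lever's pivot axis, 185 mm above the table, 100 mm behind the middle ring's centre
- lever_grip (a point): middle of the lever's black grip, 142 mm from the pivot towards the robot; the grip is 12 mm wide (y), 12 mm thick and 50 mm long (x); its x axis runs along the lever. The 14 mm draw tube hangs from the lever 100 mm from the pivot, 128 mm long
- rail: fixed drip rail: horizontal bar of 12 mm diameter along its own y, axis 160 mm above the table, on posts of 14 mm at y = -155 and +155 mm; origin on the table below the bar's middle. A low tray lies under the part beyond the band
- band: black band painted round the rail, 12 mm wide; origin on the table straight below its centre, axes as the rail's. The +y side of it is the loading end, the -y side (the longer part, over the tray) the draining side
- basket1: strainer basket on the table, may be absent: cup of diameter 48, 40 mm tall, origin centre of underside. Above it an over-rail hook 16 mm wide (y): long leg at x = -12 to -17 up from the cup, top's underside at z = 110, short leg at x = 12 to 17 ending at z = 85 mm; the rail enters from +x below the short leg. Grip tab on the axis: 12 (x) by 20 (y), z = 116 to 150 mm. Hung, origin at 56 mm
- basket2: strainer basket on the table, may be absent: cup of diameter 48, 40 mm tall, origin centre of underside. Above it an over-rail hook 16 mm wide (y): long leg at x = -12 to -17 up from the cup, top's underside at z = 110, short leg at x = 12 to 17 ending at z = 85 mm; the rail enters from +x below the short leg. Grip tab on the axis: 12 (x) by 20 (y), z = 116 to 150 mm. Hung, origin at 56 mm
- basket3: strainer basket on the table, may be absent: cup of diameter 48, 40 mm tall, origin centre of underside. Above it an over-rail hook 16 mm wide (y): long leg at x = -12 to -17 up from the cup, top's underside at z = 110, short leg at x = 12 to 17 ending at z = 85 mm; the rail enters from +x below the short leg. Grip tab on the axis: 12 (x) by 20 (y), z = 116 to 150 mm. Hung, origin at 56 mm
- bottle1: white plastic bottle, 50 mm diameter, 150 mm tall; bystander, origin at its underside
- bottle2: white plastic bottle, 50 mm diameter, 150 mm tall; bystander, origin at its underside
- bottle3: white plastic bottle, 50 mm diameter, 150 mm tall; bystander, origin at its underside
- jar: amber jar, 60 mm diameter, 60 mm tall; bystander, origin at its underside
- scraper: spatula 200 mm long lying flat, handle to its -x; bystander, origin at its underside
- funnel: steel funnel standing mouth down, 90 mm diameter, 85 mm tall; bystander, origin at its underside

How it is judged:
By the outcome, as a careful person would: the job done as asked, in the order asked, and still so for the second after the job is handed in, with the robot touching nothing.
Of basket1, basket2, basket3 only 2 to 3 are there at a start; the rules pass over those that are not, and their reading is None.
At some moment in a run one of spent_pan, fresh_pan may be knocked a few centimetres aside while the robot is not near it.
It also fails if it takes over 208 s, if anything falls off the work surface, if the arm or the gripper's body presses on something with over 40 N, if the wrist force passes 120 N, or if a joint passes its speed limit or range.

ROBOT

A 7-joint arm with a two-finger parallel gripper is mounted at the origin on the work surface. World frame = base frame: x ahead of the robot, y to its left, z up, the work surface at z = 0. Lengths are in m, angles in rad, forces in N, time in s.
With the tool pointing down it reaches from about 0.4 to 0.85 m from the base axis. Payload 10.4 kg.
Tool frame: the origin (TCP) lies at the very end of the fingers, on their centre line; the grasp point (between the pads) lies 19 mm behind it; z points along the fingers, y is the line along which they close (so a half turn about z gives the same grasp; the last joint's range is limited). The gripper opens to 87 mm and grips with 3 to 60 N. Pads are 19 mm wide; open, the fingers measure 117 mm over their backs; the gripper's body (75 mm by 190 mm) begins 51 mm behind the grasp point.
Start: joints at [1.088, 0.332, -0.065, 1.46, 0.022, 1.35, -0.088], TCP at [0.277, -0.56, 0.189] pointing down, gripper open.
Joint ranges: [-2.6, 2.6], [-0.5, 2.12], [-1.47, 1.34], [0.16, 2.42], [-1.27, 4.41], [0.06, 2.06], [-2.6, 2.6]. Speed limits (rad/s): [2.22, 2.22, 2.79, 2.79, 3.14, 3.14, 3.14].

INTERFACE

Orientations are given as a unit quaternion [x, y, z, w].
In Python, from bench import read_state, cams, workorder gives the robot as it stands.
- The arm moves only by the shell command python3 -m crank 'ROWS' [FORCE]. ROWS is text: rows parted by semicolons, each of 5 numbers parted by spaces: the shift along the tool's x, y, z scaled (see below), then the turn about the tool's z scaled (see below), then the opening, from -1 (shut) to 1 (fully open). In form: dx dy dz yaw jaw; .... A call has 1 to 10 rows; each row shifts and turns the commanded pose from where the row before left it, along the tool's axes as they then stand; what a row does not reach is not made up. The controller multiplies each number of a shift by 200 mm and each number of a turn by 90 degrees. A row lasts 1/10 s, in which the tool goes at most 50 mm and 8.59 degrees, less where a joint would pass 70% of its speed; a pose out of reach is approached as far as the arm can. A call with a number of a shift or a turn outside -1 to 1 is refused whole. A call with a gripper value outside its range is refused whole. The fingers move at their own pace and stop on an object; FORCE is the grip in N (left out, the last holds). Time passes only in rows, so rows that do not move let the fingers close. It gives the time, the measured TCP pose, the force, the opening and the grip force at its end, in the units of the state.
- read_state(): the state, without advancing time (a new reading comes with each control period).
- cams.camera(name): name is "scene" or "side" or "wrist"; returns a dict with "img" (480x640x3 uint8, blue, green, red), "K" (3x3 intrinsics, pixels), "xyz" and "attitude" of the camera in the world; the wrist camera has in their place "mount" (4x4, takes a point from camera to tool coordinates, whose origin is the TCP and whose axes are the flange's). Camera axes: x right, y down, z forward; pixel columns grow to the right and rows downward; lengths in m; the calibration is good to about 2 mm. A picture is of the moment at which its call begins: read the wrist's pose just before it. There is no depth.
- workorder.close_job(): hands the job in; it is judged then, once.
The state is a dict: "time": time; "joint_positions": joint angles; "joint_vel": joint speeds; "joint_torque": joint torques, N m; "ee_pos": TCP position; "eef_rot": TCP orientation; "ft_force": force on the tool from outside, world axes, zero at the start; "torque": the same for the moment, N m; "width": finger opening in m; "grip_force": force on a finger pad.
Only numpy, scipy, OpenCV 4.12 (cv2) and the standard library are available. Lean on these libraries where they do the work, as an engineer would, in place of code of your own. Each camera call takes 0.05 s, during which the arm holds its last target. There are 200 camera calls.

## Working session

There is one attempt and no reset: what is moved stays moved. The work goes in short steps, Python scripts to look and compute and a shell command to move; the robot and the scene stay as the last step left them, time stands still between calls to the robot, and variables do not carry over. Pictures are saved under pics/ and viewed, at most 14 in all, crops included, and the job is handed in when it is done.

```bash
ls; mkdir -p pics; cat > h.py <<'E'
import numpy as np, cv2
from bench import read_state, cams, workorder
from scipy.spatial.transform import Rotation as R
def att(a):
    a=np.array(a,float)
    return a if a.shape==(3,3) else R.from_quat(a).as_matrix()
def cam(n):
    s=read_state(); c=cams.camera(n)
    if n=='wrist':
        M=np.array(c['mount']); T=np.eye(4); T[:3,:3]=R.from_quat(s['eef_rot']).as_matrix(); T[:3,3]=s['ee_pos']
        T=T@M; return c['img'],np.array(c['K']),T[:3,3],T[:3,:3]
    return c['img'],np.array(c['K']),np.array(c['xyz']),att(c['attitude'])
def onz(c,uv,z):
    _,K,p,A=c; d=A@np.linalg.inv(K)@np.array([uv[0],uv[1],1.]); return p+d*(z-p[2])/d[2]
def proj(c,P):
    _,K,p,A=c; q=K@(A.T@(np.array(P,float)-p)); return q[:2]/q[2]
def tri(c1,uv1,c2,uv2):
    L=[]
    for c,uv in((c1,uv1),(c2,uv2)):
        d=c[3]@np.linalg.inv(c[1])@np.array([uv[0],uv[1],1.]); L.append((c[2],d/np.linalg.norm(d)))
    A=sum(np.eye(3)-np.outer(d,d) for p,d in L); b=sum((np.eye(3)-np.outer(d,d))@p for p,d in L)
    return np.linalg.solve(A,b)
E
python3 - <<'E'
from h import *
s=read_state(); print(s)
for n in('scene','side'):
    c=cam(n); cv2.imwrite(f'pics/{n}0.png',c[0]); print(n,c[1].tolist(),c[2],c[3].tolist())
w=cams.camera('wrist'); print(w['K'],w['mount'])
E
```

```text
pics
{'time': 0.0, 'joint_positions': array([ 1.08839349,  0.33284317, -0.06469827,  1.46094613,  0.02159754,
        1.34989743, -0.08849134]), 'joint_vel': array([ 0.00022354, -0.00013618, -0.00071185,  0.00168727, -0.00024186,
       -0.00017433, -0.00134959]), 'joint_torque': array([-6.68290941e-04, -6.23246455e+01,  2.38553574e-02, -3.89899921e+01,
       -6.16010372e-02,  3.95619997e-02,  1.51703102e-04]), 'ee_pos': array([ 0.277156  , -0.55970044,  0.18786959]), 'eef_rot': array([ 9.73685485e-01,  2.27894903e-01, -1.90354571e-04, -6.72943016e-04]), 'ft_force': array([-0.93957265, -0.34464653, -0.62337502]), 'torque': array([0.0212317 , 0.01861475, 0.01858667]), 'grip_force': 0.0, 'width': 0.08697185426700509}
scene [[514.0638954817802, 0.0, 324.040481167899], [0.0, 514.0638954817802, 238.06343608033868], [0.0, 0.0, 1.0]] [0.91650074 0.67559411 1.01975635] [[-0.8378405520583948, 0.427787228344872, -0.33914789781376625], [0.5459025541734737, 0.6607278295586118, -0.5151981527467311], [0.003689264609933518, -0.6167956083758857, -0.7871147100739887]]
side [[489.3874632776125, 0.0, 322.6469382853166], [0.0, 489.3874632776125, 234.36270518659], [0.0, 0.0, 1.0]] [ 0.48742613 -0.65964477  0.96911569] [[0.998070783717985, -0.04528748433508278, 0.04247063045408518], [-0.06205260587095262, -0.7501642362969012, 0.6583335725038726], [0.0020456767076085097, -0.659698917949459, -0.7515272136543834]]
[[430.63395245   0.         324.23603552]
 [  0.         430.63395245 242.55003426]
 [  0.           0.           1.        ]] [[-8.56144902e-04 -9.69056402e-01 -2.46837915e-01  6.81104573e-02]
 [ 9.99999465e-01 -9.72849462e-04  3.50843815e-04 -6.04398922e-05]
 [-5.80123579e-04 -2.46837483e-01  9.69056717e-01 -1.97118298e-01]
 [ 0.00000000e+00  0.00000000e+00  0.00000000e+00  1.00000000e+00]]
```

View pics/scene0.png

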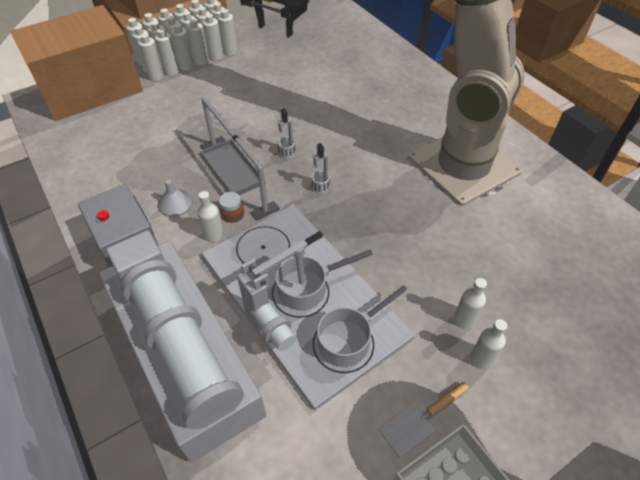

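View pics/side0.png

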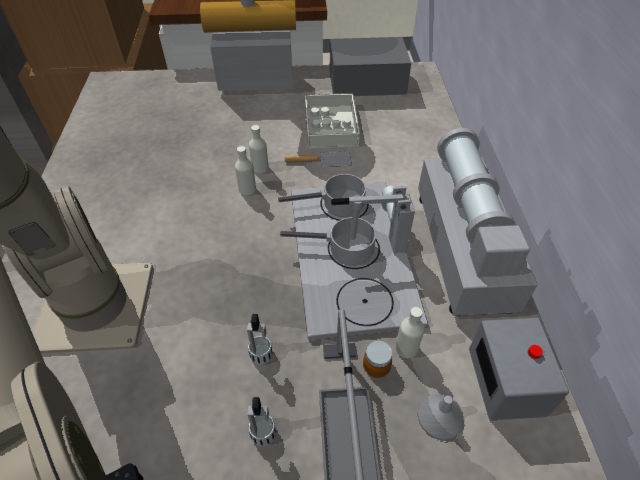

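```bash
python3 - <<'E'
import cv2
a=cv2.imread('pics/side0.png'); b=cv2.imread('pics/scene0.png')
cv2.imwrite('pics/c1.png',cv2.resize(a[170:370,230:490],None,fx=3,fy=3,interpolation=cv2.INTER_CUBIC))
cv2.imwrite('pics/c2.png',cv2.resize(b[90:240,190:350],None,fx=4,fy=4,interpolation=cv2.INTER_CUBIC))
E
```

```text
(no output)
```

View pics/c1.png

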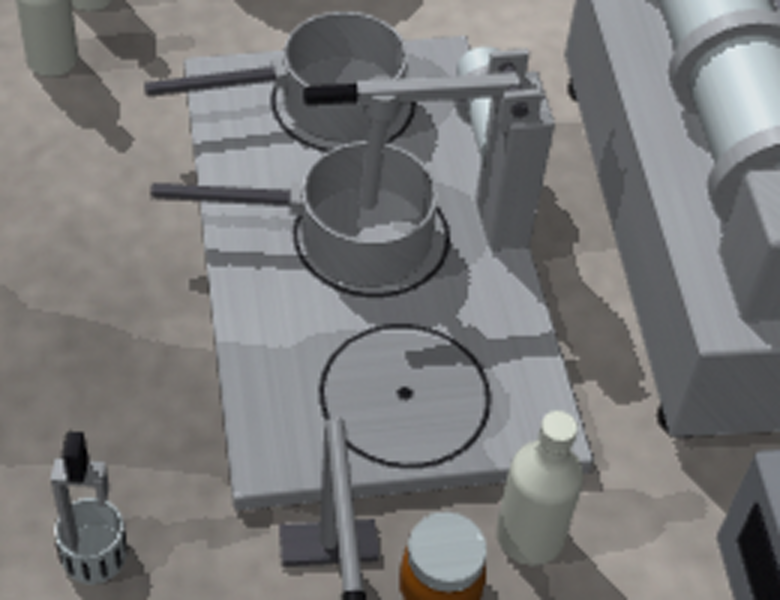

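View pics/c2.png

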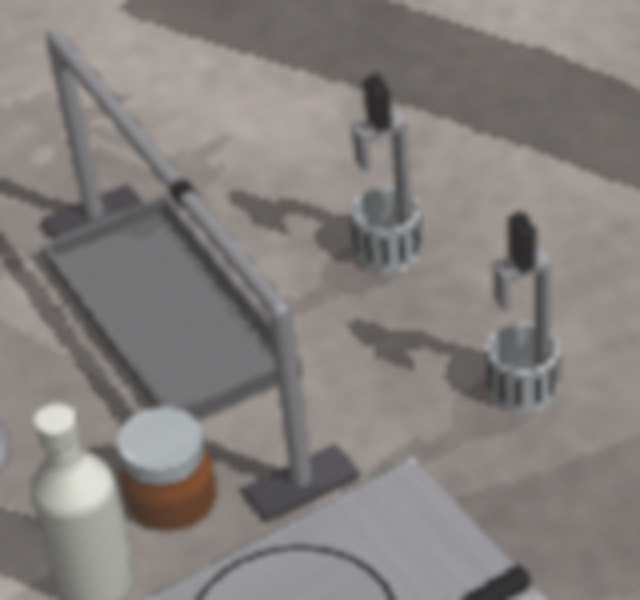

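```bash
python3 - <<'E'
from h import *
S=cam('side'); C=cam('scene'); np.set_printoptions(precision=4,suppress=True)
s=lambda u,v:(230+u/3,170+v/3); c=lambda u,v:(190+u/4,90+v/4)
print('dot',onz(S,s(405,393),.02),onz(C,(263,247),.02))
print('corners side z.02',*[onz(S,s(*p),.02) for p in((233,496),(592,464),(185,63))])
print('scene corner',onz(C,c(415,460),.02),'scene near-robot far',onz(C,(413,336),.02))
print('handle tips',onz(S,s(155,192),.065),onz(S,s(148,89),.065),onz(C,(369,254),.065),onz(C,(405,290),.065))
print('rim side spent',onz(S,s(369,190),.08),'fresh',onz(S,s(346,62),.08))
print('rim scene spent',onz(C,(301,274),.08),'fresh',onz(C,(343,327),.08))
print('band',onz(S,s(352,596),.16),onz(C,c(180,188),.16))
print('rail end+',onz(S,s(335,420),.16),onz(C,c(285,305),.16),'rail end-',onz(C,c(55,40),.16))
print('b1 tab',tri(S,s(75,455),C,c(522,242)),'b2',tri(S,(256.5,406),C,c(377,102)))
print('b1 cup z.04',onz(S,s(90,527),.04),onz(C,c(523,345),.04),'b2',onz(C,c(386,208),.04),onz(S,(261,424),.04))
print('hook ends b1 scene z.11', onz(C,c(500,265),.11),onz(C,c(545,262),.11),'b2',onz(C,c(357,127),.11),onz(C,c(402,127),.11))
print('lever grip ends',onz(S,s(305,94),.185),onz(S,s(357,94),.185))
hsv=cv2.cvtColor(S[0],cv2.COLOR_BGR2HSV); m=(hsv[...,2]<45).astype('u1') if 0 else (hsv[...,2]<45).astype(np.uint8)
n,l,st,ce=cv2.connectedComponentsWithStats(m)
for i in range(1,n):
    if 15<st[i,4]<600: print(st[i].tolist(),ce[i])
E
```

```text
dot [ 0.6258 -0.0381  0.02  ] [ 0.6257 -0.0364  0.02  ]
corners side z.02 [ 0.4902 -0.1192  0.02  ] [ 0.7567 -0.1087  0.02  ] [0.4646 0.3381 0.02  ]
scene corner [ 0.4922 -0.1132  0.02  ] scene near-robot far [0.4712 0.3495 0.02  ]
handle tips [0.438  0.1396 0.065 ] [0.4327 0.26   0.065 ] [0.4436 0.1461 0.065 ] [0.4352 0.2679 0.065 ]
rim side spent [0.6113 0.1181 0.08  ] fresh [0.6065 0.2679 0.08  ]
rim scene spent [0.609  0.1171 0.08  ] fresh [0.6052 0.2752 0.08  ]
band [ 0.5572 -0.2698  0.16  ] [ 0.5577 -0.2785  0.16  ]
rail end+ [ 0.5578 -0.1477  0.16  ] [ 0.553  -0.1508  0.16  ] rail end- [ 0.5601 -0.4578  0.16  ]
b1 tab [ 0.3877 -0.1464  0.1319] b2 [ 0.395  -0.3158  0.1318]
b1 cup z.04 [ 0.3889 -0.149   0.04  ] [ 0.3871 -0.1464  0.04  ] b2 [ 0.3948 -0.3135  0.04  ] [ 0.3945 -0.3134  0.04  ]
hook ends b1 scene z.11 [ 0.3983 -0.1562  0.11  ] [ 0.3725 -0.1428  0.11  ] b2 [ 0.4069 -0.3246  0.11  ] [ 0.381  -0.3079  0.11  ]
lever grip ends [0.5583 0.1254 0.185 ] [0.5975 0.1231 0.185 ]
[297, 11, 30, 9, 213] [311.8685  15.0423]
[156, 14, 44, 10, 314] [177.8917  18.4936]
[149, 16, 6, 9, 42] [151.9286  19.8571]
[0, 126, 9, 15, 22] [  3.1364 132.4091]
[0, 167, 30, 42, 206] [ 17.5243 190.4515]
[76, 199, 21, 44, 111] [ 86.2793 221.2883]
[331, 198, 18, 7, 102] [339.6275 201.2353]
[360, 204, 9, 13, 19] [364.8947 210.0526]
[33, 222, 17, 16, 29] [ 41.     228.8276]
[365, 249, 15, 18, 30] [374.5 257.9]
[18, 259, 30, 37, 52] [ 32.6923 278.4038]
[77, 276, 49, 41, 255] [112.549  296.4392]
[251, 314, 8, 17, 99] [255.101  322.5556]
[476, 338, 22, 59, 535] [486.0075 367.415 ]
[344, 367, 8, 7, 43] [347.9302 369.5116]
[253, 398, 8, 17, 117] [256.641  406.4444]
[44, 441, 16, 39, 75] [ 51.3333 462.24  ]
```

```bash
cat >> h.py <<'E'
def go(x,y,z,head=None):
    s=read_state(); Rm=R.from_quat(s['eef_rot']).as_matrix(); h0=np.arctan2(Rm[1,0],Rm[0,0])
    h=h0 if head is None else head
    d=np.array([x,y,z])-s['ee_pos']; t=(h0-h)
    Rn=Rm@R.from_euler('z',t).as_matrix(); 
    print('pos',s['ee_pos'].round(4),'h',round(h0,3),'yaw units',round(t/(np.pi/2),4),'rows',round(abs(t)/.15,1),'| after-yaw shift',(Rn.T@d/.2).round(4),'| before',(Rm.T@d/.2).round(4),'rows',round(np.linalg.norm(d)/.05,1))
E
python3 -m crank '0 0 -.25 .087 1;0 0 -.25 .087 1;0 0 -.25 .087 1;0 0 0 0 1;0 0 0 0 1'
python3 -c "
from h import *
go(.40,-.28,.35,.052);go(.5755,.1204,.33,.052)"
```

```text
time: 0.75
ee_pos: [0.2777, -0.5605, 0.3398]
eef_rot: [1.0, 0.025, 0.001, 0.001]
ft_force: [0.1, 0.3, -1.5]
width: 0.0871
grip_force: 0.0
pos [ 0.2777 -0.5605  0.3398] h 0.05 yaw units -0.0011 rows 0.0 | after-yaw shift [ 0.6837 -1.3686 -0.0532] | before [ 0.6813 -1.3698 -0.0532] rows 6.1
pos [ 0.2777 -0.5605  0.3398] h 0.05 yaw units -0.0011 rows 0.0 | after-yaw shift [ 1.664  -3.3225  0.0438] | before [ 1.6582 -3.3254  0.0438] rows 14.9
```

```bash
python3 -m crank '.09 -.195 -.02 0 1;.09 -.195 -.02 0 1;.09 -.195 -.02 0 1;.09 -.195 0 0 1;.09 -.195 0 0 1;.09 -.195 0 0 1;.09 -.195 0 0 1;0 0 0 0 1;0 0 0 0 1'
python3 - <<'E'
from h import *
W=cam('wrist'); cv2.imwrite('pics/w1.png',W[0])
for P in((.3877,-.1464,.15),(.395,-.3158,.15),(.5575,-.274,.16),(.556,-.149,.16)): print(P,proj(W,P).round())
go(.5755,.1204,.33,.052)
E
```

```text
time: 1.65
ee_pos: [0.3894, -0.2804, 0.3496]
eef_rot: [1.0, 0.026, -0.001, -0.0]
ft_force: [-1.3, -0.5, 0.2]
width: 0.087
grip_force: 0.0
(0.3877, -0.1464, 0.15) [180. 202.]
(0.395, -0.3158, 0.15) [363. 204.]
(0.5575, -0.274, 0.16) [328.   5.]
(0.556, -0.149, 0.16) [173.  -1.]
pos [ 0.389  -0.2815  0.3496] h 0.05 yaw units -0.0013 rows 0.0 | after-yaw shift [ 1.0361 -1.9584  0.0974] | before [ 1.0321 -1.9605  0.0974] rows 8.9
```

View pics/w1.png

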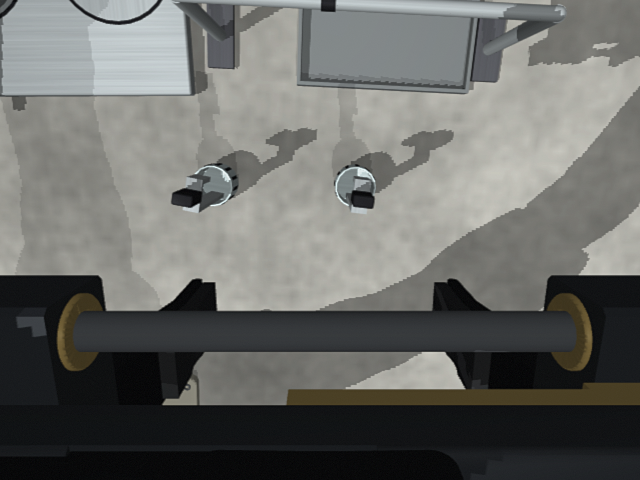

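```bash
python3 -m crank '.07 -.22 0 0 1;.07 -.22 0 0 1;.07 -.22 0 0 1;.07 -.22 0 0 1;.07 -.22 0 0 1;.07 -.22 0 0 1;.07 -.22 0 0 1;.07 -.22 0 0 1;.07 -.2 0 0 1;0 0 0 0 1'
python3 -m crank '0 0 0 0 1;0 0 0 0 1'
python3 - <<'E'
from h import *
W=cam('wrist'); cv2.imwrite('pics/w2.png',W[0])
for P in((.6174,.1226,.02),(.61,.1175,.08),(.606,.2715,.08),(.5755,.1204,.191),(.441,.143,.065),(.434,.264,.065)): print(P,proj(W,P).round())
go(.5755,.1204,.33,.052)
E
```

```text
time: 2.7
ee_pos: [0.4961, 0.1209, 0.3494]
eef_rot: [1.0, 0.028, -0.001, -0.001]
ft_force: [-0.5, -0.7, 0.5]
width: 0.0872
grip_force: 0.0
time: 2.9
ee_pos: [0.4963, 0.1145, 0.3501]
eef_rot: [1.0, 0.023, -0.0, 0.0]
ft_force: [-0.2, 0.2, -0.4]
width: 0.0869
grip_force: 0.0
(0.6174, 0.1226, 0.02) [322.  85.]
(0.61, 0.1175, 0.08) [326.  87.]
(0.606, 0.2715, 0.08) [176.  83.]
(0.5755, 0.1204, 0.191) [322. 118.]
(0.441, 0.143, 0.065) [297. 242.]
(0.434, 0.264, 0.065) [193. 243.]
pos [0.4962 0.1145 0.3503] h 0.047 yaw units -0.0034 rows 0.0 | after-yaw shift [ 0.3974 -0.009   0.1013] | before [ 0.3974 -0.0111  0.1013] rows 1.6
```

View pics/w2.png

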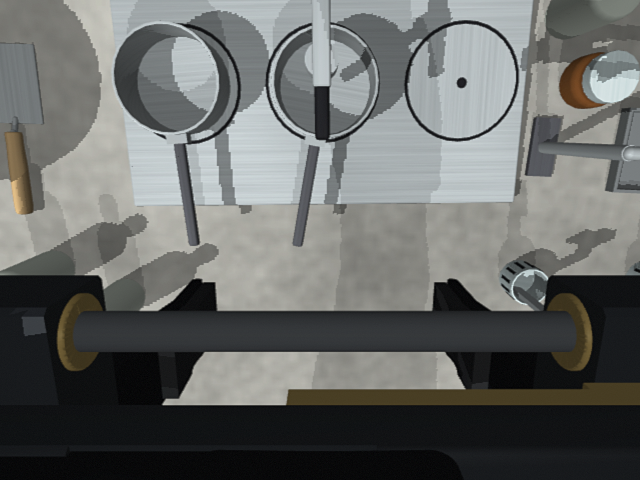

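```bash
python3 - <<'E'
from h import *
W=cam('wrist')
print('dot',onz(W,(461.5,82.5),.02),'mid ring',onz(W,(323,81.5),.02),'freshrim',onz(W,(166,80),.08),'spentrim',onz(W,(322,83),.08))
print('fresh handle tip',onz(W,(193,244),.07),'root',onz(W,(180,143),.07),'spent tip',onz(W,(298,244),.07),'root',onz(W,(314,145),.07))
print('grip ends',onz(W,(322,137),.191),onz(W,(321.5,87),.191),'edges',onz(W,(135,206),.02),onz(W,(512,201),.02))
E
```

```text
dot [ 0.62764243 -0.03815343  0.02      ] mid ring [0.62138915 0.12167275 0.02      ] freshrim [0.60897024 0.28152174 0.08      ] spentrim [0.61339504 0.12224165 0.08      ]
fresh handle tip [0.43408404 0.26209453 0.07      ] root [0.54637452 0.27279538 0.07      ] spent tip [0.43954613 0.14204522 0.07      ] root [0.55088621 0.12815756 0.07      ]
grip ends [0.56083283 0.11947567 0.191     ] [0.59875543 0.12155551 0.191     ] edges [0.46583949 0.34734188 0.02      ] [ 0.49328505 -0.11759765  0.02      ]
```

```bash
python3 -m crank '.2 -.005 0 0 1;.2 -.005 0 0 1;0 0 .2 0 1;0 0 .2 0 1;0 0 .2 0 1;0 0 .2 0 1;0 0 .12 0 1;0 0 0 0 1;0 0 0 0 1;0 0 0 0 1'
python3 -c "
from h import *
go(.5765,.1205,.166,.052)"
```

```text
time: 4.0
ee_pos: [0.5768, 0.1225, 0.1687]
eef_rot: [1.0, 0.025, 0.001, -0.0]
ft_force: [0.2, 0.3, 0.5]
width: 0.0871
grip_force: 0.0
pos [0.5768 0.1225 0.1687] h 0.049 yaw units -0.0019 rows 0.0 | after-yaw shift [-0.0023  0.0099  0.0137] | before [-0.0023  0.0099  0.0137] rows 0.1
```

```bash
python3 -m crank '0 .01 .01 0 -1;0 0 0 0 -1;0 0 0 0 -1;0 0 0 0 -1;0 0 0 0 -1;0 0 0 0 -1' 25
python3 -m crank '.0035 0 -.071 0 -1;.0106 0 -.07 0 -1;.0176 0 -.069 0 -1;.0243 0 -.067 0 -1;.031 0 -.064 0 -1;.037 0 -.06 0 -1;0 0 0 0 -1;0 0 0 0 -1;.008 0 -.011 0 -1;0 0 0 0 -1'
python3 -m crank '0 0 0 0 -1;0 0 0 0 -1'
python3 - <<'E'
from h import *
s=read_state(); print(s['ee_pos'],s['ft_force'])
c=cam('side'); cv2.imwrite('pics/s2.png',cv2.resize(c[0][100:300,230:490],None,fx=3,fy=3))
E
```

```text
time: 4.6
ee_pos: [0.5758, 0.1207, 0.1647]
eef_rot: [1.0, 0.025, 0.0, 0.0]
ft_force: [-0.4, 0.5, 0.6]
width: 0.0469
grip_force: 0.0
time: 5.6
ee_pos: [0.6021, 0.1218, 0.2469]
eef_rot: [1.0, 0.025, -0.0, 0.0]
ft_force: [0.3, -0.0, -0.0]
width: 0.0008
grip_force: 0.0
time: 5.8
ee_pos: [0.602, 0.1219, 0.2469]
eef_rot: [1.0, 0.025, -0.0, 0.0]
ft_force: [0.2, -0.3, -0.4]
width: 0.0007
grip_force: 0.0
[0.60203088 0.12187848 0.24686221] [ 0.24372234 -0.29915337 -0.38861873]
```

View pics/s2.png

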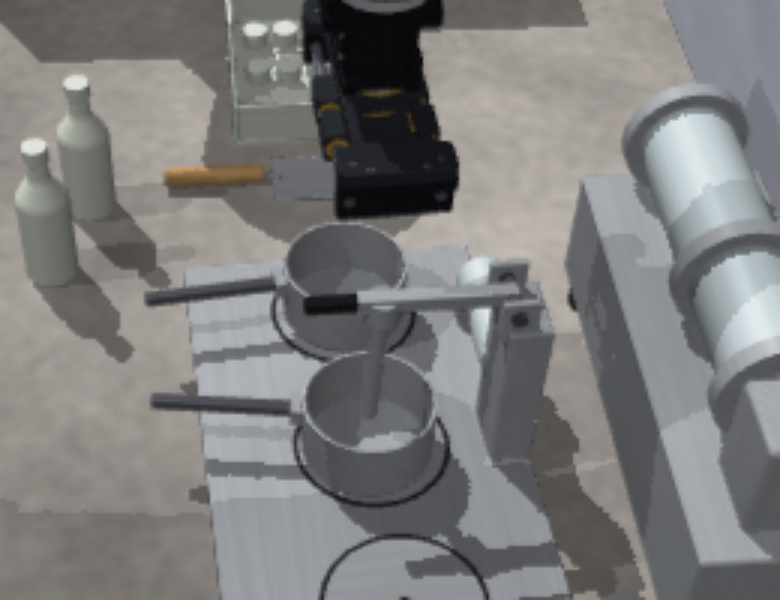

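```bash
python3 -m crank '0 0 0 0 0;0 0 0 0 0;0 0 0 0 0;0 0 0 0 0;0 0 0 0 0;0 0 0 0 0;-.12 .007 .0 0 0;0 0 .2 0 0;0 0 .2 0 0;0 0 .005 0 0'
python3 -m crank '0 0 0 0 -1;0 0 0 0 -1;0 0 0 0 -1;0 0 0 0 -1;0 0 0 0 -1;0 0 0 0 -1;0 0 0 0 -1;0 0 0 0 -1' 25
```

```text
time: 6.85
ee_pos: [0.5755, 0.118, 0.1614]
eef_rot: [1.0, 0.025, -0.004, 0.001]
ft_force: [-0.7, -0.5, -0.7]
width: 0.0433
grip_force: 0.0
time: 7.65
ee_pos: [0.5783, 0.1193, 0.1661]
eef_rot: [1.0, 0.025, 0.0, 0.0]
ft_force: [-0.4, -0.6, -0.3]
width: 0.0005
grip_force: 0.0
```

```bash
python3 - <<'E'
from h import *
c=cam('side'); w=cam('wrist')
cv2.imwrite('pics/s3.png',np.hstack([cv2.resize(c[0][100:300,280:440],(480,600)),cv2.resize(w[0][0:400,200:440],(320,600))]))
E
```

```text
(no output)
```

View pics/s3.png

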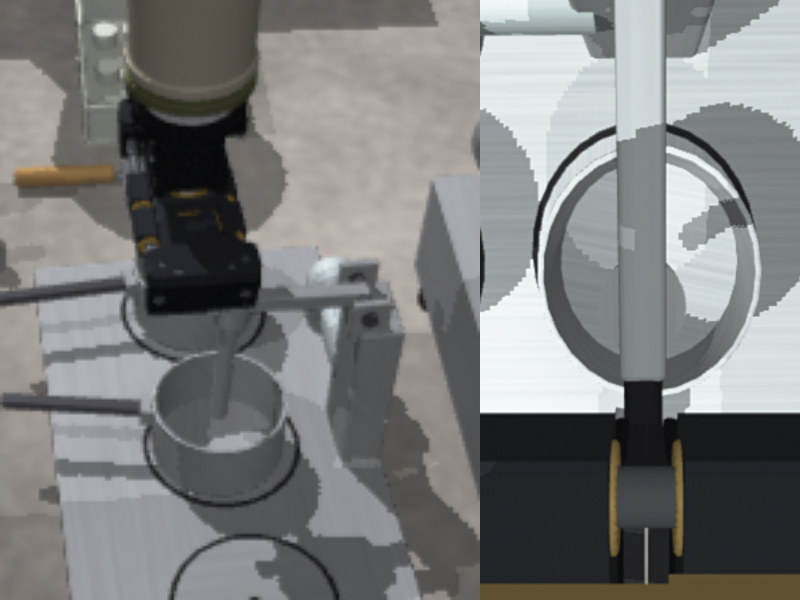

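```bash
python3 -m crank '0 0 0 0 -1;0 0 0 0 -1;0 0 0 0 -1' 25
python3 - <<'E'
from h import *
w=cam('wrist'); print(proj(w,(.5605,.1195,.191)),proj(w,(.5783,.1193,.166)),proj(w,(.5783,.1193,.185)))
E
```

```text
time: 8.05
ee_pos: [0.5783, 0.1193, 0.166]
eef_rot: [1.0, 0.025, 0.0, 0.0]
ft_force: [0.6, -0.6, 0.2]
width: 0.0003
grip_force: 0.0
[322.83798292 335.72941288] [325.15716974 278.37424563] [325.27658195 292.50895811]
```

```bash
python3 - <<'E'
from h import *
S=cam('side'); C=cam('scene')
w=cams.camera('wrist'); M=np.array(w['mount']); T=np.eye(4)
T[:3,:3]=R.from_quat([1,.023,0,0]).as_matrix(); T[:3,3]=(.4962,.1145,.3503); T=T@M
W=(None,np.array(w['K']),T[:3,3],T[:3,:3])
s=lambda u,v:(230+u/3,170+v/3)
print('near',tri(S,s(305,94),W,(322,137)),'far',tri(S,s(357,94),W,(322,87)))
print('scene-side near',tri(S,s(305,94),C,(322,234.5)),'far',tri(S,s(357,94),C,(305,243)))
c2=cam('wrist'); print('far in near view',onz(c2,(322,253),.185),onz(c2,(322,253),.22), onz(c2,(322,253),.25))
cv2.imwrite('pics/w4.png',c2[0][180:480])
E
```

```text
near [0.55935846 0.11969434 0.19054914] far [0.59827186 0.12128217 0.18683367]
scene-side near [0.55750301 0.12164638 0.18901786] far [0.59734639 0.12048536 0.18750234]
far in near view [0.59627265 0.12160832 0.185     ] [0.60608149 0.12192333 0.22      ] [0.61448907 0.12219333 0.25      ]
```

View pics/w4.png

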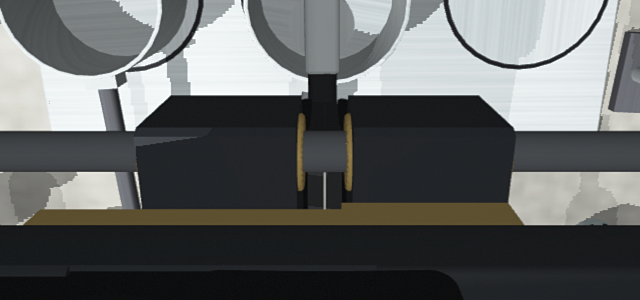

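```bash
python3 -m crank '0 0 -.03 0 -1;0 0 0 0 -1'; python3 -m crank '.002 0 -.03 0 -1;0 0 0 0 -1'; python3 -m crank '.004 0 -.03 0 -1;0 0 0 0 -1;0 0 0 0 -1'
python3 - <<'E'
from h import *
c=cam('side'); w=cam('wrist')
cv2.imwrite('pics/s5.png',np.hstack([cv2.resize(c[0][150:250,320:440],(600,500)),cv2.resize(w[0][200:450,290:360],(140,500))]))
E
```

```text
time: 8.5
ee_pos: [0.5787, 0.1195, 0.173]
eef_rot: [1.0, 0.025, 0.001, -0.0]
ft_force: [0.7, 0.9, 0.4]
width: -0.0001
grip_force: 0.0
time: 8.7
ee_pos: [0.5792, 0.1195, 0.179]
eef_rot: [1.0, 0.025, 0.001, -0.0]
ft_force: [-0.2, -0.5, 0.2]
width: 0.0002
grip_force: 0.0
time: 9.0
ee_pos: [0.5796, 0.1194, 0.1842]
eef_rot: [1.0, 0.025, 0.0, -0.0]
ft_force: [-0.5, 0.2, 0.8]
width: 0.0007
grip_force: 0.0
```

View pics/s5.png

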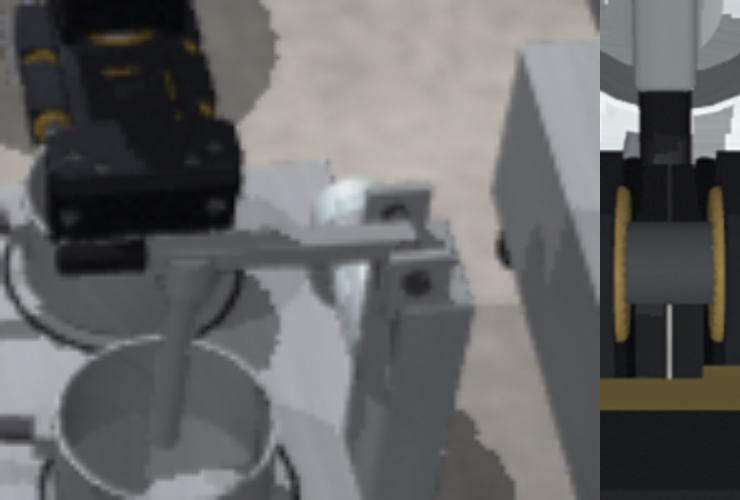

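```bash
for i in 1; do python3 -m crank '0 0 .03 0 -1;0 0 .03 0 -1;0 0 0 0 -1'; python3 -m crank '0 0 .03 0 -1;0 0 0 0 -1';  python3 -m crank '0 0 .03 0 -1;0 0 0 0 -1'; python3 -m crank '0 0 .03 0 -1;0 0 0 0 -1'; done | egrep 'ee_pos|ft_f'
```

```text
ee_pos: [0.5788, 0.1191, 0.1706]
ft_force: [0.1, 0.0, 0.3]
ee_pos: [0.5791, 0.1193, 0.1651]
ft_force: [-0.5, 0.0, -0.4]
ee_pos: [0.5793, 0.1193, 0.1594]
ft_force: [-0.8, -0.6, 0.2]
ee_pos: [0.58, 0.1195, 0.1573]
ft_force: [-12.0, -3.9, 26.3]
```

```bash
python3 -m crank '0 0 -.1 0 -1;0 0 -.15 0 0;0 0 -.05 0 0;0 0 0 0 0;0 0 0 0 0;0 0 0 0 0;0 0 0 0 0;0 0 0 0 0' | egrep 'ee|width'
python3 - <<'E'
from h import *
S=cam('side')
for uv in((330,198),(367,197)):
    d=S[3]@np.linalg.inv(S[1])@np.array([*uv,1.]); 
    for y in(.025,.0825): t=(y-S[2][1])/d[1]; print(y,S[2]+t*d)
W=cam('wrist'); cv2.imwrite('pics/ww.png',W[0])
cv2.imwrite('pics/s6.png',np.hstack([cv2.resize(S[0][110:240,300:440],(430,400)),cv2.resize(W[0][200:420,220:430],(370,400))]))
p=W[2]*0+read_state()['ee_pos']; print(p)
for dz in(0,.033,.07,.1): print(dz,[proj(W,p+np.array([a,b,dz])).round() for a,b in((0,0),(.0095,0),(0,.0217),(0,-.0217))])
E
```

```text
ee_pos: [0.5792, 0.1193, 0.2133]
eef_rot: [1.0, 0.025, -0.001, 0.0]
width: 0.0417
0.025 [0.54582708 0.025      0.29470602]
0.0825 [0.55073189 0.0825     0.23806561]
0.025 [0.61894211 0.025      0.29315471]
0.0825 [0.6299875  0.0825     0.23638402]
[0.5794259  0.11934439 0.21371093]
0 [array([325., 278.]), array([326., 259.]), array([280., 276.]), array([370., 280.])]
0.033 [array([325., 305.]), array([326., 283.]), array([272., 302.]), array([378., 307.])]
0.07 [array([326., 349.]), array([327., 322.]), array([259., 346.]), array([392., 352.])]
0.1 [array([326., 406.]), array([328., 373.]), array([242., 402.]), array([410., 409.])]
```

View pics/s6.png

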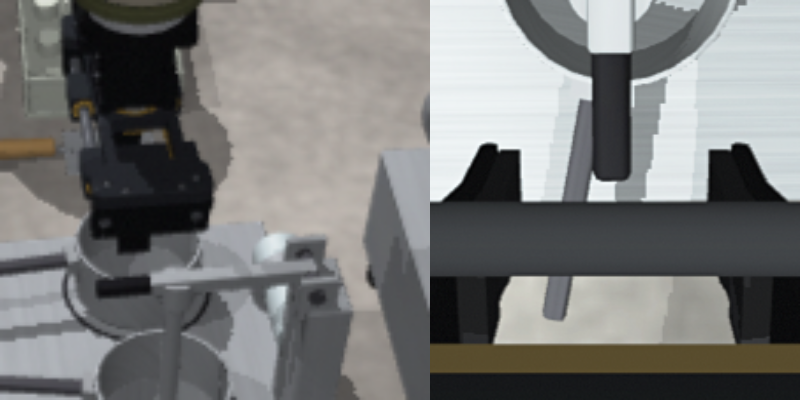

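```bash
python3 -m crank '-.01 -.006 .2 0 0;0 0 .2 0 0;0 0 0 0 0;0 0 0 0 -1;0 0 0 0 -1;0 0 0 0 -1;0 0 0 0 -1;0 0 0 0 -1;0 0 0 0 -1;0 0 0 0 -1' 25
python3 -m crank '.0035 0 -.071 0 -1;.0106 0 -.07 0 -1;.0176 0 -.069 0 -1;.0243 0 -.067 0 -1;.031 0 -.064 0 -1;.037 0 -.06 0 -1;0 0 0 0 -1;0 0 0 0 -1'
python3 -m crank '.008 0 -.011 0 -1;0 0 0 0 -1;0 0 0 0 -1' 
python3 -m crank '.008 0 -.011 0 -1;0 0 0 0 -1;0 0 0 0 -1'
```

```text
time: 11.9
ee_pos: [0.5779, 0.1202, 0.1349]
eef_rot: [1.0, 0.025, 0.001, 0.0]
ft_force: [-0.8, -1.7, 6.7]
width: 0.0114
grip_force: 25.0
time: 12.7
ee_pos: [0.6024, 0.1216, 0.2152]
eef_rot: [1.0, 0.025, 0.0, 0.0]
ft_force: [-3.7, -3.2, 5.1]
width: 0.0117
grip_force: 25.0
time: 13.0
ee_pos: [0.6025, 0.1215, 0.2157]
eef_rot: [1.0, 0.025, -0.001, 0.0]
ft_force: [-5.1, -2.0, -3.5]
width: 0.0116
grip_force: 25.0
time: 13.3
ee_pos: [0.6023, 0.1215, 0.2158]
eef_rot: [1.0, 0.025, -0.004, 0.001]
ft_force: [-9.1, -2.7, -11.5]
width: 0.0114
grip_force: 25.0
```

```bash
python3 -m crank '0 0 0 0 0;0 0 0 0 0;0 0 0 0 0;0 0 0 0 0;0 0 0 0 0;0 0 -.2 0 0;0 0 -.2 0 0;-.2 0 0 .055 0;-.2 0 0 .055 0;-.12 0 0 0 0'
python3 -m crank '0 0 0 0 0;0 0 0 0 0'
python3 - <<'E'
from h import *
W=cam('wrist'); cv2.imwrite('pics/w7.png',W[0])
print('h tip',proj(W,(.4395,.142,.07)),'root',proj(W,(.5509,.1282,.07)),proj(W,(.483,.1366,.07)))
go(.483,.1366,.013,-.123)
E
```

```text
time: 14.3
ee_pos: [0.4999, 0.1248, 0.2992]
eef_rot: [0.998, -0.063, 0.001, 0.0]
ft_force: [-0.2, 0.1, 1.2]
width: 0.0436
grip_force: 0.0
time: 14.5
ee_pos: [0.5019, 0.1241, 0.2992]
eef_rot: [0.998, -0.062, 0.001, 0.0]
ft_force: [0.8, -0.3, 0.8]
width: 0.0435
grip_force: 0.0
h tip [314.81122956 265.07802858] root [314.10816871 154.49704304] [314.55836888 223.55895924]
pos [0.5023 0.1239 0.2989] h -0.123 yaw units -0.0003 rows 0.0 | after-yaw shift [-0.1046 -0.0514  1.4293] | before [-0.1046 -0.0514  1.4293] rows 5.7
```

View pics/w7.png

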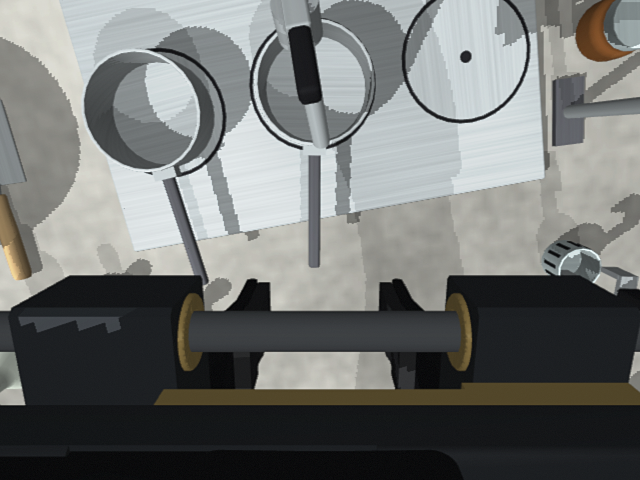

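```bash
python3 -m crank '-.1 -.05 .15 0 0;0 0 .24 0 0;0 0 .24 0 0;0 0 .24 0 0;0 0 .24 0 0;0 0 .2 0 0;0 0 .119 0 0;0 0 0 0 0;0 0 0 0 0' | egrep 'ee|ft'
python3 -c "
from h import *
go(.483,.1366,.013,-.123)"
```

```text
ee_pos: [0.4836, 0.1371, 0.0131]
eef_rot: [0.998, -0.061, -0.0, -0.0]
ft_force: [-0.0, 0.0, 1.2]
pos [0.4836 0.1371 0.0131] h -0.123 yaw units 0.0001 rows 0.0 | after-yaw shift [-0.0027  0.0027  0.0007] | before [-0.0027  0.0027  0.0007] rows 0.0
```

```bash
python3 -m crank '0 0 0 0 -1;0 0 0 0 -1;0 0 0 0 -1;0 0 0 0 -1;0 0 0 0 -1;0 0 0 0 -1;0 0 0 0 -1;0 0 0 0 -1' 60
python3 -m crank '.015 .08 0 0 -1;.015 .08 0 0 -1;.015 .08 0 0 -1;.015 .08 0 0 -1;.015 .08 0 0 -1;.015 .08 0 0 -1;.015 .08 0 0 -1;.015 .08 0 0 -1;.015 .08 0 0 -1;.012 .05 0 0 -1'
python3 -m crank '0 0 0 0 -1;0 0 0 0 -1;0 0 0 0 -1'
python3 - <<'E'
from h import *
for n in('wrist','scene','side'):
    c=cam(n); cv2.imwrite(f'pics/p_{n}.png',c[0])
    np.savez(f'pics/p_{n}.npz',*c)
E
```

```text
time: 16.25
ee_pos: [0.4831, 0.1366, 0.0129]
eef_rot: [0.998, -0.062, 0.0, 0.0]
ft_force: [-0.7, -0.6, 1.6]
width: 0.0108
grip_force: 60.0
time: 17.25
ee_pos: [0.4935, -0.0201, 0.0129]
eef_rot: [0.998, -0.061, 0.0, -0.0]
ft_force: [-0.4, 3.6, 1.7]
width: 0.0112
grip_force: 60.2
time: 17.55
ee_pos: [0.4935, -0.0198, 0.0129]
eef_rot: [0.998, -0.062, 0.0, 0.0]
ft_force: [1.5, -2.8, 0.9]
width: 0.0111
grip_force: 60.1
```

```bash
cat >> h.py <<'E'
def rect(c,z,x0,x1,y0,y1,s=1000):  # top-down picture at height z, 1 px = 1/s m; col=x,row=y
    P=np.float32([[x0,y0],[x1,y0],[x1,y1],[x0,y1]]); q=np.float32([proj(c,(a,b,z)) for a,b in P])
    d=np.float32([[(a-x0)*s,(b-y0)*s] for a,b in P]); n=(int((x1-x0)*s),int((y1-y0)*s))
    return cv2.warpPerspective(c[0],cv2.getPerspectiveTransform(q,d),n,flags=cv2.INTER_CUBIC)
def circ(c,z,cx,cy,r0,r1,w=.1,k=3):
    g=cv2.GaussianBlur(cv2.cvtColor(rect(c,z,cx-w,cx+w,cy-w,cy+w,2000),cv2.COLOR_BGR2GRAY),(0,0),3)
    h=cv2.HoughCircles(g,cv2.HOUGH_GRADIENT,1,8,param1=60,param2=12,minRadius=int(r0*2000),maxRadius=int(r1*2000))
    return [] if h is None else [(round(cx-w+a/2000,4),round(cy-w+b/2000,4),round(r/2000,4)) for a,b,r in h[0][:k]]
E
python3 - <<'E'
from h import *
for n in('wrist','scene','side'):
    z=np.load(f'pics/p_{n}.npz'); c=[z[k] for k in z]
    print(n,'spent',circ(c,.08,.625,-.037,.05,.058),'fresh',circ(c,.08,.607,.277,.05,.058))
    print('   rings mid',circ(c,.02,.62,.122,.06,.072),'free',circ(c,.02,.626,-.037,.06,.072))
E
```

```text
wrist spent [(np.float32(0.6257), np.float32(-0.0372), np.float32(0.0532)), (np.float32(0.6122), np.float32(-0.0392), np.float32(0.0531)), (np.float32(0.6157), np.float32(-0.0417), np.float32(0.0538))] fresh []
   rings mid [(np.float32(0.6192), np.float32(0.1242), np.float32(0.0668)), (np.float32(0.6157), np.float32(0.1202), np.float32(0.0616)), (np.float32(0.6212), np.float32(0.1288), np.float32(0.0717))] free [(np.float32(0.6268), np.float32(-0.0367), np.float32(0.0652)), (np.float32(0.6328), np.float32(-0.0402), np.float32(0.0678)), (np.float32(0.6348), np.float32(-0.0442), np.float32(0.0717))]
scene spent [(np.float32(0.6392), np.float32(0.0088), np.float32(0.0524)), (np.float32(0.6232), np.float32(-0.0382), np.float32(0.0527))] fresh [(np.float32(0.6258), np.float32(0.3058), np.float32(0.0577)), (np.float32(0.6073), np.float32(0.2822), np.float32(0.051)), (np.float32(0.6308), np.float32(0.3088), np.float32(0.0572))]
   rings mid [(np.float32(0.6162), np.float32(0.1218), np.float32(0.0664)), (np.float32(0.6207), np.float32(0.1242), np.float32(0.062)), (np.float32(0.6202), np.flo
[... 318 characters left out ...]
.6212), np.float32(-0.0392), np.float32(0.0532)), (np.float32(0.6192), np.float32(-0.0352), np.float32(0.0577))] fresh [(np.float32(0.6023), np.float32(0.2188), np.float32(0.0572)), (np.float32(0.6042), np.float32(0.2228), np.float32(0.0572)), (np.float32(0.6068), np.float32(0.2812), np.float32(0.0549))]
   rings mid [(np.float32(0.6162), np.float32(0.1222), np.float32(0.0609)), (np.float32(0.6122), np.float32(0.1218), np.float32(0.0645)), (np.float32(0.6202), np.float32(0.1258), np.float32(0.0668))] free [(np.float32(0.6243), np.float32(-0.0372), np.float32(0.0665)), (np.float32(0.6208), np.float32(-0.0352), np.float32(0.0656)), (np.float32(0.6258), np.float32(-0.0317), np.float32(0.0668))]
```

```bash
python3 -m crank '.011 -.004 0 0 -1;0 0 0 0 -1;0 0 0 0 0;0 0 0 0 0;0 0 0 0 0;0 0 0 0 0;0 0 -.2 0 0;0 0 -.2 0 0;0 0 -.2 0 0;0 0 -.1 0 0' |grep ee
python3 -m crank '0 0 0 0 0' | egrep 'width'
python3 -c "
from h import *
go(.473,.266,.16,.112)"
```

```text
ee_pos: [0.4971, -0.019, 0.1564]
eef_rot: [0.998, -0.061, 0.002, 0.0]
width: 0.0437
pos [ 0.4976 -0.0191  0.156 ] h -0.123 yaw units -0.1496 rows 1.6 | after-yaw shift [ 0.0372 -1.4305 -0.0221] | before [-0.2967 -1.3999 -0.0221] rows 5.7
```

```bash
python3 -m crank '-.15 -.19 0 0 0;-.05 -.24 0 0 0;-.05 -.24 0 0 0;-.05 -.24 0 0 0;0 -.24 0 0 0;0 -.24 0 0 0;0 0 0 -.075 0;0 0 0 -.075 0;0 0 0 0 0;0 0 0 0 0' | egrep 'ee'
python3 - <<'E'
from h import *
W=cam('wrist');S=cam('side');C=cam('scene')
for c in(W,S,C): print('fresh',circ(c,.08,.607,.281,.05,.058),'spent',circ(c,.08,.625,-.037,.05,.058))
for uv in ((0,0),): print(proj(W,(.434,.262,.07)),proj(W,(.473,.266,.07)))
cv2.imwrite('pics/w8.png',W[0])
m=cv2.cvtColor(W[0],cv2.COLOR_BGR2GRAY)
go(.473,.266,.013,.112)
E
```

```text
ee_pos: [0.4699, 0.2636, 0.1521]
eef_rot: [0.999, 0.054, -0.0, 0.0]
fresh [(np.float32(0.5968), np.float32(0.2803), np.float32(0.0542)), (np.float32(0.6082), np.float32(0.2832), np.float32(0.0505)), (np.float32(0.6123), np.float32(0.2832), np.float32(0.0544))] spent []
fresh [(np.float32(0.6098), np.float32(0.2847), np.float32(0.0555)), (np.float32(0.6058), np.float32(0.2798), np.float32(0.0544)), (np.float32(0.5983), np.float32(0.2212), np.float32(0.0572))] spent [(np.float32(0.6157), np.float32(-0.0767), np.float32(0.0577)), (np.float32(0.6192), np.float32(-0.0807), np.float32(0.0572)), (np.float32(0.6218), np.float32(-0.0367), np.float32(0.0548))]
fresh [(np.float32(0.6258), np.float32(0.3062), np.float32(0.0572)), (np.float32(0.6308), np.float32(0.3087), np.float32(0.0572)), (np.float32(0.6092), np.float32(0.2812), np.float32(0.0534))] spent []
[321.3884095  288.74988359] [321.63674177 233.22039099]
pos [0.4703 0.2636 0.1527] h 0.11 yaw units -0.0014 rows 0.0 | after-yaw shift [ 0.015  -0.0108  0.6984] | before [ 0.0149 -0.0108  0.6984] rows 2.8
```

View pics/w8.png

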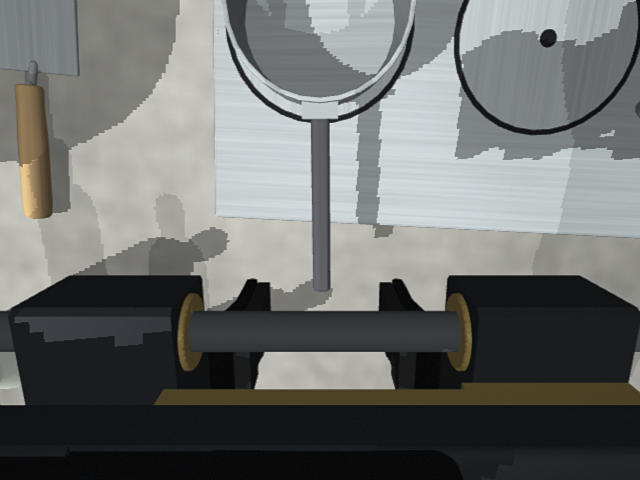

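```bash
python3 - <<'E'
from h import *
C=cam('scene');S=cam('side')
print(onz(C,(467,320),.0),onz(C,(487,360),.0),onz(S,(246,190),0),onz(S,(260,168),0), onz(S,(242,151),.15),onz(S,(256,129),.15))
E
```

```text
[0.33540577 0.37802544 0.        ] [0.3659867  0.47276919 0.        ] [0.33375028 0.37109787 0.        ] [0.37161159 0.46408665 0.        ] [0.3410351  0.36038119 0.15      ] [0.37499024 0.45300339 0.15      ]
```

```bash
python3 -m crank '.012 -.008 .2 0 0;0 0 .25 0 0;0 0 .15 0 0;0 0 .098 0 0;0 0 0 0 0;0 0 0 0 0' 60 | egrep 'ee|ft'
python3 -m crank '0 0 0 0 -1;0 0 0 0 -1;0 0 0 0 -1;0 0 0 0 -1;0 0 0 0 -1;0 0 0 0 -1;0 0 0 0 -1;0 0 0 0 -1' 60
python3 -m crank '-.003 .08 0 0 -1;-.003 .08 0 0 -1;-.003 .08 0 0 -1;-.003 .08 0 0 -1;-.003 .08 0 0 -1;-.004 .08 0 0 -1;-.004 .08 0 0 -1;-.004 .08 0 0 -1;-.004 .08 0 0 -1;-.004 .076 0 0 -1'
python3 -m crank '0 0 0 0 -1;0 0 0 0 -1;0 0 0 0 -1'
python3 - <<'E'
from h import *
for n in('wrist','scene','side'):
    c=cam(n); print(n,'fresh',circ(c,.08,.617,.122,.05,.058),'spent',circ(c,.08,.625,-.037,.05,.058))
    print('  mid',circ(c,.02,.618,.122,.064,.068))
E
```

```text
ee_pos: [0.4726, 0.2661, 0.0139]
eef_rot: [0.998, 0.056, 0.0, -0.0]
ft_force: [-0.6, -0.4, -0.0]
time: 21.45
ee_pos: [0.4725, 0.266, 0.0133]
eef_rot: [0.998, 0.056, 0.0, -0.0]
ft_force: [-0.3, 0.4, 2.4]
width: 0.0114
grip_force: 60.0
time: 22.45
ee_pos: [0.4834, 0.1072, 0.0134]
eef_rot: [0.998, 0.057, 0.0, -0.0]
ft_force: [0.2, 3.9, 0.8]
width: 0.0111
grip_force: 60.2
time: 22.75
ee_pos: [0.4832, 0.1067, 0.0132]
eef_rot: [0.998, 0.056, -0.0, 0.0]
ft_force: [0.5, -4.3, 1.9]
width: 0.0109
grip_force: 60.2
wrist fresh [(np.float32(0.6042), np.float32(0.1158), np.float32(0.0536)), (np.float32(0.6073), np.float32(0.1272), np.float32(0.0577)), (np.float32(0.6073), np.float32(0.1128), np.float32(0.0544))] spent [(np.float32(0.6118), np.float32(0.0038), np.float32(0.056)), (np.float32(0.6097), np.float32(0.0073), np.float32(0.0522)), (np.float32(0.6122), np.float32(-0.0002), np.float32(0.055))]
  mid [(np.float32(0.6192), np.float32(0.1228), np.float32(0.0666)), (np.float32(0.6238), np.float32(0.1198), np.float32(0.0677)), (np.float32(0.6238), np.float32(0.1262), np.float32(0.0677))]
scene f
[... 277 characters left out ...]
at32(0.6178), np.float32(0.1182), np.float32(0.0649)), (np.float32(0.6218), np.float32(0.1182), np.float32(0.0677))]
side fresh [(np.float32(0.6168), np.float32(0.1198), np.float32(0.0516)), (np.float32(0.6073), np.float32(0.0718), np.float32(0.0572)), (np.float32(0.6198), np.float32(0.1162), np.float32(0.0554))] spent [(np.float32(0.6162), np.float32(-0.0772), np.float32(0.0572)), (np.float32(0.6207), np.float32(-0.0372), np.float32(0.0526)), (np.float32(0.6252), np.float32(-0.0387), np.float32(0.052))]
  mid [(np.float32(0.6158), np.float32(0.1218), np.float32(0.066)), (np.float32(0.6188), np.float32(0.1262), np.float32(0.066)), (np.float32(0.6138), np.float32(0.1258), np.float32(0.0649))]
```

```bash
python3 -m crank '0 0 0 0 0;0 0 0 0 0;0 0 0 0 0;0 0 0 0 0;0 0 -.25 0 0;0 0 -.25 0 0;0 0 -.25 0 0;0 0 -.25 -.0 0;0 0 -.25 .02 0;0 0 -.25 .02 0' | egrep 'ee|wid'
python3 -m crank '0 0 0 0 0;0 0 0 0 0' |grep ee
python3 - <<'E'
from h import *
for n in('wrist','scene','side'):
    c=cam(n); print(n,'fresh',circ(c,.08,.617,.122,.053,.056,.075),'spent',circ(c,.08,.625,-.037,.053,.056,.075))
    cv2.imwrite(f'pics/q_{n}.png',c[0])
    if n=='wrist':
      A=rect(c,.08,.53,.70,-.12,.2,2000); cv2.imwrite('pics/q_r.png',A)
    if n=='scene': cv2.imwrite('pics/q_c.png',np.vstack([rect(c,.08,.53,.70,-.12,.2,2000)]))
a=cv2.imread('pics/q_r.png');b=cv2.imread('pics/q_c.png'); print(a.shape)
for i in(a,b):
    for x,y in((.618,.1225),(.6262,-.0372)): cv2.circle(i,(int((x-.53)*2000),int((y+.12)*2000)),110,(0,0,255),1)
cv2.imwrite('pics/q_v.png',cv2.resize(np.hstack([a,b]),None,fx=.93,fy=.93))
E
```

```text
ee_pos: [0.4828, 0.1071, 0.3155]
eef_rot: [1.0, 0.025, 0.0, 0.0]
width: 0.0435
ee_pos: [0.4837, 0.1073, 0.314]
eef_rot: [1.0, 0.025, 0.001, 0.0]
wrist fresh [(np.float32(0.6202), np.float32(0.1182), np.float32(0.0534)), (np.float32(0.6102), np.float32(0.1208), np.float32(0.054)), (np.float32(0.6062), np.float32(0.1238), np.float32(0.0535))] spent [(np.float32(0.6252), np.float32(-0.0348), np.float32(0.0535)), (np.float32(0.6182), np.float32(-0.0183), np.float32(0.0535)), (np.float32(0.6252), np.float32(-0.0392), np.float32(0.054))]
scene fresh [(np.float32(0.6202), np.float32(0.1178), np.float32(0.0535)), (np.float32(0.6182), np.float32(0.1248), np.float32(0.0535))] spent []
side fresh [(np.float32(0.6162), np.float32(0.1172), np.float32(0.0535)), (np.float32(0.6208), np.float32(0.1218), np.float32(0.0552)), (np.float32(0.6202), np.float32(0.1158), np.float32(0.0557))] spent [(np.float32(0.6248), np.float32(-0.0363), np.float32(0.0534)), (np.float32(0.6228), np.float32(-0.0413), np.float32(0.054)), (np.float32(0.6208), np.float32(-0.0348), np.float32(0.0546))]
(640, 339, 3)
```

View pics/q_v.png

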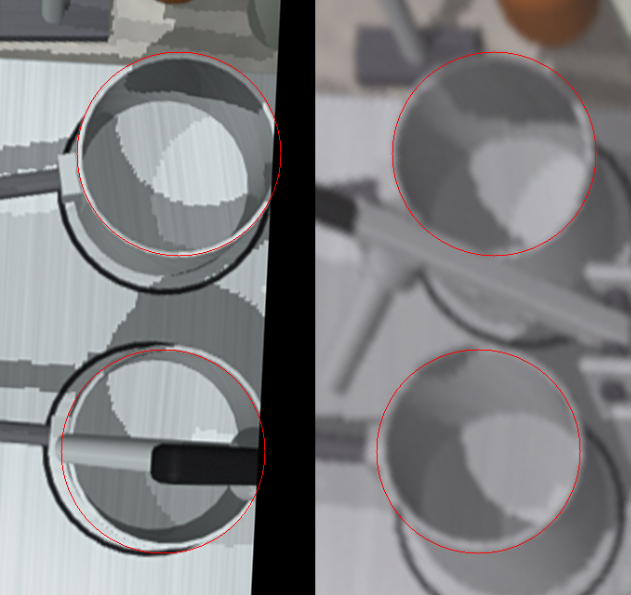

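```bash
python3 -m crank '.2 -.014 0 0 0;.2 -.014 0 0 0;.195 -.013 0 0 0;0 0 .2 0 0;0 0 .2 0 0;0 0 .09 0 0;0 0 0 0 0;0 0 0 0 0' 25 | egrep 'ee|ft'
python3 -m crank '0 0 0 0 -1;0 0 0 0 -1;0 0 0 0 -1;0 0 0 0 -1;0 0 0 0 -1;0 0 0 0 -1;0 0 0 0 -1' 25
python3 -m crank '-.037 0 .06 0 -1;-.031 0 .064 0 -1;-.0243 0 .067 0 -1;-.0176 0 .069 0 -1;-.0106 0 .07 0 -1;-.0035 0 .071 0 -1;0 0 0 0 -1;0 0 0 0 -1'
python3 -m crank '0 0 .015 0 -1;0 0 0 0 -1;0 0 0 0 -1' 
python3 -m crank '0 0 .015 0 -1;0 0 0 0 -1;0 0 0 0 -1'
```

```text
ee_pos: [0.6016, 0.1211, 0.2153]
eef_rot: [1.0, 0.025, -0.0, -0.0]
ft_force: [-0.1, -0.3, 0.7]
time: 25.75
ee_pos: [0.6018, 0.1215, 0.2155]
eef_rot: [1.0, 0.025, 0.0, -0.0]
ft_force: [0.8, 2.6, 0.9]
width: 0.0117
grip_force: 25.0
time: 26.55
ee_pos: [0.5769, 0.1201, 0.1338]
eef_rot: [1.0, 0.025, -0.0, -0.0]
ft_force: [2.2, 3.7, -4.9]
width: 0.0116
grip_force: 25.0
time: 26.85
ee_pos: [0.577, 0.12, 0.1331]
eef_rot: [1.0, 0.025, 0.0, 0.0]
ft_force: [-5.2, 0.8, 12.2]
width: 0.0117
grip_force: 25.0
time: 27.15
ee_pos: [0.5777, 0.12, 0.132]
eef_rot: [1.0, 0.025, 0.001, 0.0]
ft_force: [-9.3, -2.0, 26.3]
width: 0.0119
grip_force: 25.0
```

```bash
python3 -m crank '0 0 -.025 0 -1;0 0 0 0 0;0 0 0 0 0;0 0 0 0 0;0 0 0 0 0;0 0 0 0 0;0 0 -.2 0 .3;0 0 -.25 0 .3;0 0 -.25 0 .3;0 0 -.2 0 .3'
python3 -m crank '-.1 .2 0 0 .3;-.1 .22 0 0 .3;-.1 .22 0 0 .3;-.1 .22 0 0 .3;-.12 .22 0 0 .3;-.14 .2 0 0 .3;-.14 .2 0 0 .3;-.14 .2 0 0 .3;0 .1 0 0 .3;0 0 0 0 .3' | grep ee
python3 - <<'E'
from h import *
import json
W=cam('wrist'); cv2.imwrite('pics/w9.png',W[0]); np.savez('pics/w9.npz',*W)
g=cv2.cvtColor(W[0],cv2.COLOR_BGR2GRAY); m=(g<60).astype(np.uint8); m[265:]=0
n,l,st,ce=cv2.connectedComponentsWithStats(m)
for i in range(1,n):
    if st[i,4]>40:
        r=cv2.minAreaRect(np.argwhere(l==i)[:,::-1].astype(np.float32)); print(st[i].tolist(),ce[i].round(1),onz(W,ce[i],.135).round(4),r)
for nm in('side','scene'):
    c=cam(nm); print(nm,'lever grip near', proj(c,(.558,.119,.187)).round(), circ(c,.08,.617,.122,.053,.056,.075)[:2])
E
```

```text
time: 28.15
ee_pos: [0.577, 0.1199, 0.3171]
eef_rot: [1.0, 0.025, 0.001, -0.0]
ft_force: [1.3, -0.6, 0.0]
width: 0.0554
grip_force: 0.0
ee_pos: [0.406, -0.248, 0.3137]
eef_rot: [1.0, 0.022, -0.0, 0.0]
[0, 0, 15, 13, 94] [5.5 4.9] [0.5607 0.0108 0.135 ] ((7.0, 6.0), (12.0, 14.0), 90.0)
[0, 0, 30, 35, 173] [16.2 18.3] [0.5514 0.0037 0.135 ] ((15.79719352722168, 18.087963104248047), (7.612482070922852, 44.68626403808594), 39.98688507080078)
[96, 0, 89, 148, 668] [120.2  61.7] [ 0.5227 -0.0765  0.135 ] ((116.29664611816406, 59.5871696472168), (57.65061950683594, 171.32077026367188), 30.411081314086914)
[361, 3, 18, 22, 325] [369.2  13.7] [ 0.567  -0.2763  0.135 ] ((369.5, 13.5), (21.0, 17.0), 90.0)
[510, 30, 7, 47, 47] [512.8  53. ] [ 0.5432 -0.3945  0.135 ] ((512.76318359375, 52.96733474731445), (0.9564619660377502, 46.388404846191406), 7.853312015533447)
[195, 214, 32, 22, 524] [210.7 224.5] [ 0.3905 -0.1471  0.135 ] ((210.6081085205078, 224.35134887695312), (29.59181785583496, 20.549875259399414), 9.462322235107422)
[386, 215, 28, 21, 465] [399.7 224.6] [ 0.3977 -0.3153  0.135 ] ((399.62994384765625, 224.58998107910156), (28.001432418823242, 18.52619743347168), 8.130102157592773)
side lever grip near [332. 203.] [(np.float32(0.6162), np.float32(0.1178), np.float32(0.0535)), (np.float32(0.6202), np.float32(0.1198), np.float32(0.0535))]
scene lever grip near [321. 234.] [(np.float32(0.6202), np.float32(0.1178), np.float32(0.0535)), (np.float32(0.6172), np.float32(0.1208), np.float32(0.0557))]
```

```bash
python3 - <<'E'
from h import *
S=cam('side'); z=np.load('pics/w9.npz'); W=[z[k] for k in z]
s=lambda u,v:(230+u/3,170+v/3)
a,b=onz(S,s(60,467),.113),onz(S,s(102,467),.113); print('b1 side',a,b,np.arctan2(b[1]-a[1],b[0]-a[0]))
print('band',onz(W,(369.5,13.5),.163))
for x,y in((.388,-.147),(.3955,-.3155)):
    g=cv2.cvtColor(rect(W,.15,x-.03,x+.03,y-.03,y+.03,500),cv2.COLOR_BGR2GRAY)
    print(x,y); print('\n'.join(' '.join(f'{v:3d}' for v in r[3:27]) for r in g[4:28]))
E
```

```text
b1 side [ 0.37574109 -0.14338939  0.113     ] [ 0.40367416 -0.14509199  0.113     ] -0.060877561176105946
band [ 0.5602135  -0.27416677  0.163     ]
0.388 -0.147
175 176 177 181 180 181 181 181 182 180 180 181 184 168  67  70  76  74  75  75  75  80 142 141
177 177 177 180 180 182 182 182 182 179 178 183 163  65  70  75  74  75  75  74  71 121 145  98
177 177 177 178 180 182 181 181 181 178 180 149  66  72  77  77  78  78  76  74  98 115  98  71
176 175 175 177 178 179 178 177 177 179 137  61  69  75  45  30  22  14  12 106 103 123 129 130
174 173 175 176 176 176 175 172 172 136 111 143 175  39   9  10  13  14  12  90 113 113 113 112
175 175 174 176 177 178 176 173 168 213 214 219  86   6  11  13  10  16   9  83 114 113 112 166
176 176 176 177 178 180 177 173 166 210 217  71   4  16  20  15  14  12  13  61 116 114 108 186
177 175 178 178 179 180 178 174 170 214 108  24  40  41  42  30  15  12  12  32 117 112 168 192
179 177 178 179 179 177 178 176 175 201  99  43  45  44  44  35  15  15  13  21 114 105 192 187
179 178 179 180 179 178 177 176 174 187 153  40  45  45  44  37  15  15  1
[... 2984 characters left out ...]
  15   9  74 116 190 185 187
182 183 184 180 178 180 182 182 180 211 212 219 165  26  18  20  19  16  11  72 179 183 176 176
178 180 181 180 177 178 178 179 180 189 174 167 170 137  25  20  19  22  26  89 134 129 130 114
175 178 179 178 177 177 177 177 179 177 145 110 107  77  76  74  76  78  77  74 150 138 138 143
174 175 177 177 177 177 178 178 180 178 179 172 121 113  92  74  75  74  76  73 142 138 137 142
173 175 175 176 177 178 178 178 179 176 175 176 177 176 112 107  72  74  76  73 136 140 136 143
175 177 177 179 181 180 177 177 176 176 174 174 174 188 188 110 116  82  75  73 133 140 136 143
179 180 179 182 183 180 178 177 175 175 173 171 172 166 255  77 103  97  84  73 134 139 136 143
```

```bash
python3 - <<'E'
from h import *
S=cam('side'); C=cam('scene'); z=np.load('pics/w9.npz'); W=[z[k] for k in z]
h=cv2.cvtColor(S[0],cv2.COLOR_BGR2HSV); m=((h[...,0]<18)&(h[...,1]>150)&(h[...,2]>60)).astype(np.uint8); m[:330]=0;m[:,:340]=0;m[:,420:]=0
ys,xs=np.nonzero(m); print(len(xs),xs.min(),xs.max(),ys.min(),ys.max())
print('jar lid',onz(S,(379,353),.06),onz(C,(231,200),.06), 'base',onz(S,((xs.min()+xs.max())/2,ys.max()),0))
for x,y in((.388,-.147),(.3955,-.3155)):
    g=cv2.cvtColor(rect(W,.15,x-.03,x+.03,y-.03,y+.03,2000),cv2.COLOR_BGR2GRAY)
    m=cv2.morphologyEx(((g>24)&(g<62)).astype(np.uint8),cv2.MORPH_OPEN,np.ones((9,9)))
    n,l,st,ce=cv2.connectedComponentsWithStats(m); i=1+st[1:,4].argmax()
    r=cv2.minAreaRect(np.argwhere(l==i)[:,::-1].astype(np.float32)); print(r, x-.03+r[0][0]/2000,y-.03+r[0][1]/2000)
go(.3915,-.1465,.25,-.08)
E
```

```text
268 364 391 354 376
jar lid [ 0.63350875 -0.19139307  0.06      ] [ 0.63303758 -0.18175008  0.06      ] base [ 0.63268918 -0.21298385  0.        ]
((64.69651794433594, 59.97380065917969), (36.60934829711914, 20.815784454345703), 82.40535736083984) 0.39034825897216796 -0.14701309967041015
((64.5, 61.0), (36.0, 21.0), 90.0) 0.39775000000000005 -0.31500000000000006
pos [ 0.4078 -0.2437  0.3141] h 0.052 yaw units 0.0843 rows 0.9 | after-yaw shift [-0.12   -0.4777  0.3207] | before [-0.0559 -0.4894  0.3207] rows 2.4
```

```bash
python3 -m crank '-.02 -.24 .16 .055 .3;-.03 -.24 .16 .055 .3;0 0 0 0 .3;0 0 0 0 .3' 30 | egrep 'ee|wid'
python3 -c "
from h import *
go(.390,-.147,.088,-.12)"
```

```text
ee_pos: [0.3978, -0.1611, 0.2588]
eef_rot: [0.998, -0.06, -0.0, 0.001]
width: 0.0566
pos [ 0.3978 -0.1611  0.2588] h -0.12 yaw units 0.0002 rows 0.0 | after-yaw shift [-0.0468 -0.0663  0.8538] | before [-0.0468 -0.0663  0.8538] rows 3.4
```

```bash
python3 -m crank '-.047 -.066 .15 0 .3;0 0 .2 0 .3;0 0 .2 0 .3;0 0 .2 0 .3;0 0 .1 0 .3;0 0 0 0 .3;0 0 0 0 .3' 30 | egrep 'ee|ft'
python3 -m crank '0 0 0 0 -1;0 0 0 0 -1;0 0 0 0 -1;0 0 0 0 -1;0 0 0 0 -1;0 0 0 0 -1;0 0 0 0 -1;0 0 0 0 -1' 30
```

```text
ee_pos: [0.3911, -0.1484, 0.0899]
eef_rot: [0.998, -0.061, 0.001, -0.0]
ft_force: [0.4, -0.5, 0.1]
time: 31.35
ee_pos: [0.3902, -0.148, 0.0889]
eef_rot: [0.998, -0.061, 0.0, 0.0]
ft_force: [0.2, 0.8, 2.7]
width: 0.0193
grip_force: 29.9
```

```bash
python3 -m crank '0 0 -.175 0 -1;0 0 -.175 0 -1;0 0 -.175 -.043 -1;0 0 0 -.043 -1;0 0 0 0 -1;0 0 0 0 -1' 30
python3 -c "
from h import *
go(.47,-.205,.194,.0145);go(.558,-.205,.194,.0145)"
```

```text
time: 31.95
ee_pos: [0.3896, -0.1478, 0.193]
eef_rot: [1.0, 0.005, -0.001, -0.0]
ft_force: [0.3, 0.4, -3.1]
width: 0.02
grip_force: 29.9
pos [ 0.3896 -0.1478  0.193 ] h 0.01 yaw units -0.0027 rows 0.0 | after-yaw shift [ 0.3979  0.2918 -0.0057] | before [ 0.3992  0.2901 -0.0057] rows 2.0
pos [ 0.3896 -0.1478  0.193 ] h 0.01 yaw units -0.0027 rows 0.0 | after-yaw shift [ 0.8379  0.2982 -0.0062] | before [ 0.8392  0.2946 -0.0062] rows 3.6
```

```bash
python3 -m crank '.16 .1 -.01 0 -1;.16 .1 0 0 -1;.16 .095 0 0 -1;.16 0 0 0 -1;.1 0 0 0 -1;.1 0 0 0 -1;0 0 0 0 -1;0 0 0 0 -1' 
python3 - <<'E'
from h import *
W=cam('wrist'); S=cam('side'); C=cam('scene')
for n,c in(('w',W),('s',S),('c',C)): cv2.imwrite(f'pics/r_{n}.png',c[0])
go(.558,-.205,.142)
g=cv2.cvtColor(S[0],cv2.COLOR_BGR2GRAY)
print(proj(S,(.5565,-.205,.166)),proj(S,(.5565,-.245,.16)))
E
```

```text
time: 32.75
ee_pos: [0.5582, -0.2044, 0.1945]
eef_rot: [1.0, 0.006, -0.001, -0.001]
ft_force: [0.6, 0.1, -1.6]
width: 0.0195
grip_force: 30.0
pos [ 0.558  -0.2052  0.1956] h 0.011 yaw units 0.0 rows 0.0 | after-yaw shift [ 2.00e-04 -9.00e-04  2.68e-01] | before [ 2.00e-04 -9.00e-04  2.68e-01] rows 1.1
[343.76418323 334.6537115 ] [345.65287898 355.93324788]
```

```bash
(python3 -m crank '0 0 .06 0 -1;0 0 .06 0 -1;0 0 0 0 -1'; python3 -m crank '0 0 .05 0 -1;0 0 .04 0 -1;0 0 0 0 -1';python3 -m crank '0 0 .02 0 -1;0 0 .015 0 -1;0 0 0 0 -1';python3 -m crank '0 0 .01 0 -1;0 0 0 0 -1;0 0 0 0 -1') | egrep 'ee_pos|ft'
```

```text
ee_pos: [0.5573, -0.2049, 0.1693]
ft_force: [-0.7, 0.1, -1.7]
ee_pos: [0.5581, -0.2048, 0.1523]
ft_force: [0.1, -0.7, -1.9]
ee_pos: [0.5587, -0.2049, 0.1465]
ft_force: [0.0, 0.4, -1.7]
ee_pos: [0.559, -0.2049, 0.145]
ft_force: [-0.2, 0.1, -0.9]
```

```bash
(python3 -m crank '0 .03 .003 0 -1;0 .05 0 0 -1;0 .055 0 0 -1;0 .055 0 0 -1;0 .055 0 0 -1;0 .055 0 0 -1;0 .055 0 0 -1;0 .055 0 0 -1;0 .055 0 0 -1;0 .055 0 0 -1' 30; python3 -m crank '0 .055 0 0 -1;0 .055 0 0 -1;0 .055 0 0 -1;.002 .055 0 0 -1;.002 .055 0 0 -1;0 .055 0 0 -1;0 .055 0 0 -1;0 .055 0 0 -1;0 .05 0 0 -1;0 .03 0 0 -1' ; python3 -m crank '0 0 0 0 -1;0 0 0 0 -1')
```

```text
time: 35.1
ee_pos: [0.5605, -0.3095, 0.1449]
eef_rot: [1.0, 0.006, 0.001, -0.0]
ft_force: [0.5, 5.1, 5.9]
width: 0.0198
grip_force: 30.0
time: 36.1
ee_pos: [0.5622, -0.4139, 0.1448]
eef_rot: [1.0, 0.006, 0.0, -0.0]
ft_force: [-0.0, 4.9, 6.9]
width: 0.0196
grip_force: 30.0
time: 36.3
ee_pos: [0.5622, -0.4149, 0.1449]
eef_rot: [1.0, 0.005, 0.001, 0.001]
ft_force: [2.1, 0.2, 5.3]
width: 0.0196
grip_force: 30.0
```

```bash
python3 -m crank '0 0 -.005 0 0;0 0 0 0 -.1;0 0 0 0 -.1;0 0 0 0 -.1;0 0 0 0 -.1;0 0 -.1 0 -.1;0 0 -.2 0 -.1;0 0 -.24 0 -.1;-.2 -.12 0 0 .2;-.2 -.12 0 0 .2' | egrep 'ee|wid'
python3 -m crank '-.2 -.12 0 0 .2;-.2 -.12 0 0 .2;0 0 0 0 .2;0 0 0 0 .2' | egrep 'ee|wid'
python3 - <<'E'
from h import *
W=cam('wrist'); S=cam('side')
x,y=.397,-.315
for n,c in(('w',W),('s',S)):
    g=cv2.cvtColor(c[0],cv2.COLOR_BGR2GRAY); m=(g<60).astype(np.uint8); p=proj(c,(x,y,.135)).astype(int); 
    k,l,st,ce=cv2.connectedComponentsWithStats(m[p[1]-40:p[1]+40,p[0]-40:p[0]+40]); 
    print(n,p,[(st[i].tolist(),(ce[i]+p-40).round(1)) for i in range(1,k) if st[i,4]>60])
    b=proj(c,(.560,-.415,.19)); print('b1 tab expected',b)
go(x,y,.088,.0)
E
```

```text
ee_pos: [0.4826, -0.3656, 0.2546]
eef_rot: [1.0, 0.006, 0.002, 0.0]
width: 0.0475
ee_pos: [0.4004, -0.3191, 0.254]
eef_rot: [1.0, 0.006, 0.0, 0.001]
width: 0.0518
w [318 230] [([28, 28, 28, 25, 605], array([319.8, 230. ]))]
b1 tab expected [506.47443047 -41.38892337]
s [257 404] [([0, 0, 54, 52, 2225], array([243.2, 384.7]))]
b1 tab expected [358.98163193 447.94233447]
pos [ 0.4017 -0.3194  0.2535] h 0.012 yaw units 0.0077 rows 0.1 | after-yaw shift [-0.0243 -0.0221  0.8276] | before [-0.024  -0.0224  0.8276] rows 3.3
```

```bash
python3 -m crank '-.022 -.02 .15 0 .2;0 0 .2 .008 .2;0 0 .2 0 .2;0 0 .2 0 .2;0 0 .075 0 .2;0 0 0 0 .2;0 0 0 0 .2' 30 | egrep 'ee|ft'
python3 -m crank '0 0 0 0 -1;0 0 0 0 -1;0 0 0 0 -1;0 0 0 0 -1;0 0 0 0 -1;0 0 0 0 -1;0 0 0 0 -1;0 0 0 0 -1' 30
python3 -m crank '0 0 -.175 0 -1;0 0 -.175 0 -1;0 0 -.18 -.004 -1;0 0 0 -.004 -1;0 0 0 0 -1;0 0 0 0 -1' 30
python3 -c "
from h import *
go(.47,-.205,.194,.0145);go(.558,-.205,.194,.0145)"
```

```text
ee_pos: [0.3979, -0.3154, 0.0896]
eef_rot: [1.0, -0.0, 0.001, 0.0]
ft_force: [0.2, -0.2, 0.9]
time: 39.3
ee_pos: [0.3967, -0.3152, 0.0884]
eef_rot: [1.0, -0.0, 0.0, 0.0]
ft_force: [0.3, -0.4, 1.8]
width: 0.0198
grip_force: 30.0
time: 39.9
ee_pos: [0.3958, -0.3144, 0.1927]
eef_rot: [1.0, 0.006, -0.001, -0.001]
ft_force: [-0.0, 0.6, -2.3]
width: 0.0198
grip_force: 30.0
pos [ 0.3958 -0.3144  0.1927] h 0.012 yaw units -0.0016 rows 0.0 | after-yaw shift [ 0.3791 -0.5415 -0.0062] | before [ 0.3777 -0.5424 -0.0062] rows 2.6
pos [ 0.3958 -0.3144  0.1927] h 0.012 yaw units -0.0016 rows 0.0 | after-yaw shift [ 0.8191 -0.5351 -0.007 ] | before [ 0.8177 -0.5372 -0.007 ] rows 3.9
```

```bash
python3 -m crank '.12 -.18 -.01 0 -1;.13 -.18 0 0 -1;.13 -.175 0 0 -1;.16 0 0 0 -1;.14 0 0 0 -1;.138 0 0 0 -1;0 0 0 0 -1;0 0 0 0 -1' | egrep 'ee_|ft'
(python3 -m crank '0 0 .06 0 -1;0 0 .06 0 -1;0 0 0 0 -1'; python3 -m crank '0 0 .05 0 -1;0 0 .04 0 -1;0 0 0 0 -1';python3 -m crank '0 0 .02 0 -1;0 0 .013 0 -1;0 0 0 0 -1';python3 -m crank '0 0 .01 0 -1;0 0 0 0 -1;0 0 0 0 -1') | egrep 'ee_pos|ft'
```

```text
ee_pos: [0.5583, -0.2051, 0.1943]
ft_force: [0.2, 0.1, -1.5]
ee_pos: [0.5569, -0.2062, 0.1697]
ft_force: [-0.2, 0.4, -1.7]
ee_pos: [0.558, -0.2059, 0.1528]
ft_force: [-1.1, -0.3, -1.8]
ee_pos: [0.5588, -0.2059, 0.1474]
ft_force: [-0.5, 0.1, -1.5]
ee_pos: [0.5589, -0.2059, 0.1457]
ft_force: [0.3, 0.4, -1.7]
```

```bash
(python3 -m crank '0 0 .008 0 -1;0 .03 .002 0 -1;0 .05 0 0 -1;0 .055 0 0 -1;0 .055 0 0 -1;0 .055 0 0 -1;0 .055 0 0 -1;0 .055 0 0 -1;0 .055 0 0 -1;0 .055 0 0 -1' 30; python3 -m crank '0 .055 0 0 -1;.001 .055 0 0 -1;.001 .05 0 0 -1;0 .04 0 0 -1;0 .02 0 0 -1;0 0 0 0 -1;0 0 0 0 -1')
python3 -m crank '0 0 -.006 0 0;0 0 0 0 -.1;0 0 0 0 -.1;0 0 0 0 -.1;0 0 0 0 -.1;0 0 -.1 0 -.1;0 0 -.2 0 -.1;0 0 -.24 0 -.1;-.2 0 -.1 0 -.1;-.2 0 0 0 -.1'
python3 -m crank '-.2 0 0 0 -.1;-.2 0 0 0 -.1;-.2 0 0 0 -.1;0 0 0 0 -.1;0 0 0 0 -.1' | grep ee_pos
python3 - <<'E'
from h import *
for n in('wrist','scene','side'):
    c=cam(n); cv2.imwrite(f'pics/f_{n}.png',c[0])
    if n!='wrist': print(n,'fresh',circ(c,.08,.617,.122,.053,.056,.075),'spent',circ(c,.08,.625,-.037,.053,.056,.075))
    g=cv2.cvtColor(c[0],cv2.COLOR_BGR2GRAY); m=(g<62).astype(np.uint8)
    for nm,P in(('b1',(.5605,-.415,.189)),('b2',(.559,-.338,.189)),('band',(.5575,-.274,.16)),('grip',(.578,.1205,.187))):
        p=proj(c,P).round().astype(int)
        if not(20<p[0]<620 and 12<p[1]<468): print(nm,'out',p); continue
        k,l,st,ce=cv2.connectedComponentsWithStats(m[p[1]-12:p[1]+13,p[0]-16:p[0]+17])
        print(nm,p,[(int(st[i,4]),(ce[i]+p-[16,12]).round(1).tolist()) for i in range(1,k) if st[i,4]>15])
E
```

```text
time: 42.9
ee_pos: [0.5604, -0.2995, 0.1442]
eef_rot: [1.0, 0.006, 0.001, -0.0]
ft_force: [0.7, 6.2, 6.5]
width: 0.0193
grip_force: 30.0
time: 43.6
ee_pos: [0.5612, -0.3444, 0.1443]
eef_rot: [1.0, 0.006, 0.001, 0.001]
ft_force: [0.8, 1.9, 5.6]
width: 0.0199
grip_force: 30.0
time: 44.6
ee_pos: [0.4823, -0.3434, 0.2761]
eef_rot: [1.0, 0.007, 0.002, 0.001]
ft_force: [0.5, -1.3, 0.4]
width: 0.0393
grip_force: 0.0
ee_pos: [0.3603, -0.3458, 0.2733]
b1 out [ 452 -110]
b2 out [ 314 -109]
band out [213 -82]
grip out [-523 -157]
scene fresh [(np.float32(0.6202), np.float32(0.1178), np.float32(0.0535))] spent []
b1 [209  99] [(62, [208.9, 99.5]), (18, [219.3, 109.7])]
b2 [222 115] [(16, [209.9, 104.2]), (60, [220.5, 114.0])]
band [236 138] []
grip [313 239] [(77, [313.9, 238.1])]
side fresh [(np.float32(0.6178), np.float32(0.1172), np.float32(0.0535)), (np.float32(0.6138), np.float32(0.1192), np.float32(0.054)), (np.float32(0.6212), np.float32(0.1202), np.float32(0.0557))] spent [(np.float32(0.6458), np.float32(-0.0293), np.float32(0.0552)), (np.float32(0.6418), np.float32(-0.0303), np.float32(0.0552)), (np.float32(0.6493), np.float32(-0.0263), np.float32(0.0557))]
b1 [359 448] [(172, [358.7, 447.8])]
b2 [353 399] [(132, [353.9, 402.6])]
band [348 371] [(47, [347.9, 369.7])]
grip [341 202] [(92, [340.2, 201.8])]
```

```bash
python3 -m crank '.07 -.22 -.03 0 -.1;.07 -.22 -.03 0 -.1;.07 -.22 -.03 0 -.1;.07 -.22 -.03 0 -.1;.07 -.22 -.03 0 -.1;.07 -.22 -.03 0 -.1;.07 -.2 0 0 -.1;0 0 0 0 0;0 0 0 0 0' | grep ee_
python3 - <<'E'
from h import *
W=cam('wrist'); S=cam('side');C=cam('scene'); np.savez('pics/k.npz',*W)
for n,c in(('w',W),('s',S),('c',C)): print(n,'spent',circ(c,.08,.64,-.03,.05,.058,.1,5),'fresh',circ(c,.08,.618,.12,.053,.056,.075))
# handle: dark gray blobs at z .07
for n,c in(('w',W),('s',S)):
    A=rect(c,.07,.42,.60,-.10,.05,1000); g=cv2.cvtColor(A,cv2.COLOR_BGR2GRAY); h=cv2.cvtColor(A,cv2.COLOR_BGR2HSV)
    m=((g>50)&(g<105)).astype(np.uint8); m=cv2.morphologyEx(m,cv2.MORPH_OPEN,np.ones((5,5)))
    k,l,st,ce=cv2.connectedComponentsWithStats(m)
    for i in range(1,k):
        if st[i,4]>300: print(n,st[i].tolist(),[round(v,3) if isinstance(v,float) else np.round(v,1) for v in cv2.minAreaRect(np.argwhere(l==i)[:,::-1].astype(np.float32))])
E
```

```text
ee_pos: [0.4558, -0.0385, 0.3088]
w spent [(np.float32(0.6142), np.float32(-0.0372), np.float32(0.0572)), (np.float32(0.6488), np.float32(-0.0292), np.float32(0.0514)), (np.float32(0.6102), np.float32(-0.0382), np.float32(0.0533)), (np.float32(0.6182), np.float32(-0.0367), np.float32(0.0572)), (np.float32(0.6098), np.float32(-0.0427), np.float32(0.0505))] fresh [(np.float32(0.6072), np.float32(0.1032), np.float32(0.0545)), (np.float32(0.6207), np.float32(0.1198), np.float32(0.0546)), (np.float32(0.6038), np.float32(0.1008), np.float32(0.054))]
s spent [(np.float32(0.6452), np.float32(-0.0292), np.float32(0.0554)), (np.float32(0.6163), np.float32(-0.0767), np.float32(0.0577)), (np.float32(0.6432), np.float32(-0.0332), np.float32(0.0511)), (np.float32(0.6512), np.float32(-0.0257), np.float32(0.0577)), (np.float32(0.6483), np.float32(-0.0332), np.float32(0.0505))] fresh [(np.float32(0.6157), np.float32(0.1182), np.float32(0.0535)), (np.float32(0.6207), np.float32(0.1212), np.float32(0.0546)), (np.float32(0.6197), np.float32(0.1158), np.float32(0.0557))]
c spent [(np.float32(0.6498), np.float32(-0.0292), np.float32(0.0535)), (np.float32(0.6478), np.float32(-0.0257), np.float32(0.0532)), (np.float32(0.6528), np.float32(-0.0257), np.float32(0.0577))] fresh [(np.float32(0.6207), np.float32(0.1188), np.float32(0.0534))]
w [85, 76, 81, 20, 674] [array([124.9,  85.5]), array([11.2, 81.5]), 83.746]
s [162, 7, 18, 63, 611] [array([173.5,  38.4]), array([14.4, 63.8]), 9.66]
s [49, 74, 114, 37, 1336] [array([104.4,  89.1]), array([ 18.9, 117.1]), 75.964]
s [58, 125, 87, 24, 1201] [array([100.7, 136.7]), array([86.6, 17.2]), 5.404]
s [145, 124, 35, 26, 661] [array([162. , 136.5]), array([25., 34.]), 90.0]
```

```bash
python3 -m crank '.1 0 .1 .043 0;.1 0 .1 .042 0;0 0 0 0 0;0 0 0 0 0' 60 | egrep 'ee_|wid'
python3 -c "
from h import *
go(.514,-.0123,.013,-.122)"
```

```text
ee_pos: [0.4949, -0.0414, 0.2684]
width: 0.0434
pos [ 0.4949 -0.0414  0.2684] h -0.121 yaw units 0.0007 rows 0.0 | after-yaw shift [ 0.0792 -0.1539  1.2772] | before [ 0.0794 -0.1538  1.2772] rows 5.2
```

```bash
python3 -m crank '.079 -.154 .1 0 0;0 0 .24 0 0;0 0 .24 0 0;0 0 .24 0 0;0 0 .24 0 0;0 0 .15 0 0;0 0 .067 0 0;0 0 0 0 0;0 0 0 0 0' 60 | egrep 'ee_|ft'
python3 -m crank '0 0 0 0 -1;0 0 0 0 -1;0 0 0 0 -1;0 0 0 0 -1;0 0 0 0 -1;0 0 0 0 -1;0 0 0 0 -1;0 0 0 0 -1' 60
python3 -m crank '-.03 .015 0 0 -1;-.035 .018 0 0 -1;-.032 .017 0 0 -1;0 0 0 0 -1;0 0 0 0 -1;0 0 0 0 -1'
python3 - <<'E'
from h import *
for n in('wrist','side','scene'): c=cam(n); print(n,'spent',circ(c,.08,.625,-.036,.053,.056,.09,4))
E
```

```text
ee_pos: [0.5159, -0.0127, 0.0153]
ft_force: [0.0, -0.9, 0.3]
time: 48.4
ee_pos: [0.5146, -0.0124, 0.0134]
eef_rot: [0.998, -0.061, 0.0, 0.0]
ft_force: [-1.3, -0.3, 2.0]
width: 0.0113
grip_force: 60.0
time: 49.0
ee_pos: [0.4932, -0.0201, 0.0132]
eef_rot: [0.998, -0.061, -0.001, 0.0]
ft_force: [-4.6, 0.7, 5.3]
width: 0.0112
grip_force: 60.0
wrist spent [(np.float32(0.6293), np.float32(-0.0363), np.float32(0.0534)), (np.float32(0.6128), np.float32(-0.0392), np.float32(0.0534))]
side spent [(np.float32(0.6243), np.float32(-0.0368), np.float32(0.0552)), (np.float32(0.6288), np.float32(-0.0373), np.float32(0.0557)), (np.float32(0.6248), np.float32(-0.0422), np.float32(0.0557)), (np.float32(0.6203), np.float32(-0.0388), np.float32(0.0557))]
scene spent []
```

Back on the ring centre. I'll release, retreat and do a final check.

```bash
python3 -m crank '0 0 0 0 0;0 0 0 0 0;0 0 0 0 0;0 0 0 0 0;0 0 0 0 0;0 0 -.2 0 0;0 0 -.25 0 0;0 0 -.25 0 0;0 0 -.25 0 0;0 0 -.25 0 0' | egrep 'ee_|wid'
python3 -m crank '-.2 .1 0 0 0;-.1 .1 0 0 0;0 0 0 0 0;0 0 0 0 0;0 0 0 0 0' | egrep 'ee_|ft'
python3 - <<'E'
from h import *
for n in('wrist','side','scene'):
    c=cam(n); print(n,'spent',circ(c,.08,.625,-.036,.053,.056,.09,3),'fresh',circ(c,.08,.618,.12,.053,.056,.075,2))
    if n=='wrist': continue
    g=cv2.cvtColor(c[0],cv2.COLOR_BGR2GRAY); m=(g<62).astype(np.uint8)
    for nm,P in(('b1',(.5605,-.415,.189)),('b2',(.559,-.338,.189)),('grip',(.578,.1205,.187))):
        p=proj(c,P).round().astype(int); k,l,st,ce=cv2.connectedComponentsWithStats(m[p[1]-12:p[1]+13,p[0]-16:p[0]+17])
        print(nm,p,[(int(st[i,4]),(ce[i]+p-[16,12]).round(1).tolist()) for i in range(1,k) if st[i,4]>15])
E
```

```text
ee_pos: [0.4938, -0.0197, 0.2555]
width: 0.0433
ee_pos: [0.4374, -0.0494, 0.2543]
ft_force: [0.6, 1.1, -0.1]
wrist spent [(np.float32(0.6092), np.float32(-0.0398), np.float32(0.0557)), (np.float32(0.6128), np.float32(-0.0418), np.float32(0.0557)), (np.float32(0.6263), np.float32(-0.0363), np.float32(0.0535))] fresh [(np.float32(0.6017), np.float32(0.0978), np.float32(0.0557)), (np.float32(0.6228), np.float32(0.1208), np.float32(0.0532))]
side spent [(np.float32(0.6248), np.float32(-0.0363), np.float32(0.0552)), (np.float32(0.6253), np.float32(-0.0403), np.float32(0.0534)), (np.float32(0.6288), np.float32(-0.0378), np.float32(0.0535))] fresh [(np.float32(0.6182), np.float32(0.1178), np.float32(0.0535)), (np.float32(0.6122), np.float32(0.1188), np.float32(0.0557))]
b1 [359 448] [(348, [363.7, 445.6])]
b2 [353 399] [(19, [341.5, 391.2]), (45, [363.2, 394.2]), (152, [353.8, 402.6])]
grip [341 202] [(94, [340.2, 201.7])]
scene spent [(np.float32(0.6278), np.float32(-0.0378), np.float32(0.0535))] fresh [(np.float32(0.6207), np.float32(0.1188), np.float32(0.0534)), (np.float32(0.6192), np.float32(0.1148), np.float32(0.0557))]
b1 [209  99] [(59, [208.9, 100.0]), (19, [219.2, 109.6])]
b2 [222 115] [(18, [210.1, 104.2]), (67, [220.6, 114.3])]
grip [313 239] [(71, [314.0, 238.2])]
```

```bash
python3 -c "
from h import *
print(workorder.close_job())"
```

```text
the job is handed in; nothing more can be done
None
```

The job is handed in: the spent pan is on the free ring, the fresh pan is about 4 mm off the middle ring's centre, the lever is at its lower stop, and both baskets found (no third was on the table) hang past the band; the spent pan was knocked about 2 cm mid-run and slid back after the lever was lowered.

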